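# Load the inclined dispensing nest and hang its ready tag

## Robot

A 6-joint arm with a two-finger parallel gripper is mounted at the origin on the work surface. World frame = base frame: x ahead of the robot, y to its left, z up, the work surface at z = 0. Lengths are in m, angles in degrees, forces in N, time in s.
With the tool pointing down it reaches from about 0.4 to 0.825 m from the base axis. Payload 7 kg.
Tool frame: the origin (TCP) lies at the very end of the fingers, on their centre line; the grasp point (between the pads) lies ctrl.grip_depth behind it (ctrl.grip_depth is the distance from the TCP to the grasp point, in m); z points along the fingers, y is the line along which they close (so a half turn about z gives the same grasp; the last joint's range is limited). The gripper opens to 88 mm and grips with 3 to 60 N. Pads are 19 mm wide; open, the fingers measure 130 mm over their backs; the gripper's body (78 mm by 193 mm) begins 47 mm behind the grasp point.
Start: joints at [16.507, 20.546, 0.682, 0, -70.136, -16.507], TCP at [0.675, -0, 0.189] pointing down, gripper open.
Joint ranges: [-176.03, 176.03], [-82.01, 121.73], [-58.28, 71.71], [-173.87, 95.51], [-174.79, -0.11], [-173.66, 173.66]. Speed limits (degrees/s): [136.94, 136.94, 172.46, 180, 180, 180].

## Interface

Orientations are given as [roll, pitch, yaw] about the fixed x, y, z axes, in that order (R = Rz(yaw) Ry(pitch) Rx(roll)).
In Python, from workcell import ctrl, viewer gives the robot as it stands. The module is installed in compiled form; this text tells all that it offers.
- The arm moves only by the tool servo_tool, never from a script. Its argument "deltas" is a list of rows, each an object of numbers: "claw": the closure, from -1 (fully open) to 1 (shut); "tx", "ty", "tz": the shift along the tool's x, y, z in units of 0.6 m (1.0 is 0.6 m); "spin": the turn about the tool's z in units of pi rad (1.0 is pi rad). In form: [{"claw": .., "tx": .., "ty": .., "tz": .., "spin": ..}, ...]. A call has 1 to 20 rows; each row is the pose to reach, as a shift and turn from the pose commanded when the call began, along the tool's axes at that moment, turning the shorter way round; what a row does not reach only later rows make up. A row lasts 1/8 s, in which the tool goes at most 62.5 mm and 10.7 degrees, less where a joint would pass 70% of its speed; a pose out of reach is approached as far as the arm can. A call with a number of a shift or a turn outside -1 to 1 is refused whole. A call with a gripper value outside its range is refused whole. The fingers move at their own pace and stop on an object; the grip force is fixed at half the most. Time passes only in rows, so rows that repeat a pose let the fingers close. It gives the time, the measured TCP pose, the force, the opening and the grip force at its end, in the units of the state.
- ctrl.get_obs(): the state, without advancing time (a new reading comes with each control period).
- viewer.camera(name): name is "scene" or "side" or "wrist"; returns a dict with "color" (400x640x3 uint8, red, green, blue), "camera_matrix" (3x3 intrinsics, pixels), "rvec" (rotation vector, rad) and "tvec" (3), from world to camera coordinates, as OpenCV has them. Camera axes: x right, y down, z forward; pixel columns grow to the right and rows downward; lengths in m; the calibration is good to about 2 mm. A picture is of the moment at which its call begins. There is no depth.
- ctrl.close_job(): hands the job in; it is judged then, once.
Trained networks look in a picture, given as the dict that the camera call returned (one of the last four; its "shot" number tells which), for a name from the list of things; names that differ only in an ending like _2 or _b are one class to them, and where a whole thing is asked for, a point or a joint stands for the part that bears it (a point fixed in the world has none). Each returns a list of dicts, best first, with "score" (0 to 1); they miss things now and then, are a little off and sometimes report something else, mostly with a low value. They report only what shows in the picture. A call takes as long as a camera call. They do not tell look-alikes from the thing itself.
- viewer.masks_of(thing, picture): "region" (400x640 bool, what is visible of it) and "box" ([left, top, width, height] in pixels, round what is visible of it).
The state is a dict: "time": time; "qpos": joint angles; "joint_velocities": joint speeds; "joint_torque": joint torques, N m; "tcp_pos": TCP position; "eef_rot": TCP orientation; "wrist_force": force on the tool from outside, world axes, zero at the start; "torque": the same for the moment, N m; "grip_width": finger opening in m; "grip_force": force on a finger pad.
Only numpy, scipy, OpenCV 4.12 (cv2) and the standard library are available. Lean on these libraries where they do the work, as an engineer would, in place of code of your own. Each camera call takes 0.05 s, during which the arm holds its last target. There are 200 camera calls.

## Task

Get the sloping grey nest ready for the dispensing robot: load the two aluminium castings from the tray into it, the long valve body in the oblong pocket and the round pump body in the round bore, each flange first and fully home on the pocket floor. Only when both are home, hang the flat white tag by its eye on the steel peg beside the nest and let go. Leave the cup, the parts bin and the screwdriver where they are.

Things in the scene. Friction and masses are not known exactly. Their poses are not given: they have to be found in the camera images.
- valve_body: Long aluminium valve body, loose, standing in the tray at the start: an oblong flange 100 x 44 x 20 mm (along its x, y, z) with a narrower block 70 x 36 mm centred on it, rising to 54 mm above the underside. Grip the block across its 36 mm (y). Origin: centre of the underside; z up out of the top; the two ends are alike, so half a turn makes no difference. About 0.3 kg.
- pump_body: Round aluminium pump body, loose, standing in the tray at the start: a flange of 60 mm diameter, 20 mm high, with a cylinder of 44 mm diameter on it, rising to 54 mm above the underside. Origin: centre of the underside; z is its axis, up out of the top. Any turn about z is right. About 0.26 kg.
- tag: Flat white plastic tag, loose, lying on a narrow rest 20 mm high and 24 mm wide, its sides overhanging: 6 mm thick, 125 mm long. Plain part 40 mm wide, x = -55 to +20 mm; at the +x end a 50 mm square eye plate (x = 20 to 70 mm) with a 30 mm round hole at x = 45 mm. Origin: on the underside, middle of the width; x points to the eye, z up. About 45 g.
- tag_eye (a point): Centre of the tag's 30 mm hole, at half thickness (45 mm along x and 3 mm up from the tag's origin); axes as the tag's.
- tray: Shallow black tray, fixed, 260 x 160 mm, 16 mm high, walls and floor 4 to 5 mm; the two castings stand in it. Origin: centre of its underside; x along its length.
- nest: Dark grey nest plate, fixed, 150 (x, down the slope) x 200 (y) x 25 mm thick (z, out of the face), on four pillars, sloping 30 degrees down and away from the robot: its face looks up and away, so the fingers must point back towards the robot by about 30 degrees to work square to it. Origin: centre of its underside, about 75 mm above the table.
- nest_hole0 (a point): Centre of the mouth of the oblong pocket, level with the plate's face: 103 mm (x, down the slope) x 47 mm (y), 18 mm deep, flat floor, mouth bevelled. z points straight out of the face, x down the slope, away from the robot.
- nest_hole1 (a point): Centre of the mouth of the round bore, level with the plate's face: 63 mm diameter, 18 mm deep, flat floor, mouth bevelled, 98 mm to +y of the oblong pocket. Axes as for the oblong pocket.
- peg: Steel tag peg, fixed, on a thin post on the robot's right (-y) of the nest: 10 mm diameter, 50 mm long with a bevelled tip, leaning 30 degrees from upright away from the robot, square to the nest's face. Origin: at its foot, on top of a collar of 36 mm diameter (the tag's eye cannot pass it); z along the peg to its tip, x down the slope away from the robot.
- cup: Bystander: small white plastic cup, 64 mm across, 45 mm high, loose. Origin: centre of its underside.
- bin: Bystander: open black parts bin, 90 x 150 x 60 mm, loose, beyond the nest. Origin: centre of its underside.
- driver: Bystander: screwdriver lying on the table beyond the nest. Origin: on its underside; x along the tool.
Things that resemble listed ones, but are neither listed nor needed, are in the scene too. What is shaped like the pump_body but turquoise is not meant.

How it is judged:
By the outcome, as a careful person would: the job done as asked, in the order asked, and still so for the second after the job is handed in, with the robot touching nothing.
It also fails if it takes over 72 s, if anything falls off the work surface, if the arm or the gripper's body presses on something with over 40 N, if the wrist force passes 120 N, or if a joint passes its speed limit or range.

## Working session

There is one attempt and no reset: what is moved stays moved. The work goes in short steps, Python scripts to look and compute and a tool call to move; the robot and the scene stay as the last step left them, time stands still between calls to the robot, and variables do not carry over. Pictures are saved under pics/ and viewed, at most 10 in all, crops included, and the job is handed in when it is done.

Besides the shell and the picture viewer there is one more tool, called after "Call:" as name(argument=value, ...), one argument or row to a line, values as JSON. servo_tool: Moves the arm, as the interface text tells. Shifts and turns lie within -1 to 1; 1 stands for 0.6 m of shift or pi rad of turn. Its arguments: {"type":"object","properties":{"deltas":{"type":"array"}},"required":["deltas"]}

```bash
mkdir -p pics; ls
cat > h.py <<'E'
import numpy as np, cv2
from workcell import ctrl, viewer
def shot(n,save=None):
    p=viewer.camera(n)
    if save: cv2.imwrite(f'pics/{save}.png',p['color'][:,:,::-1])
    return p
def proj(p,X):
    X=np.atleast_2d(np.array(X,float))
    return cv2.projectPoints(X,np.array(p['rvec'],float),np.array(p['tvec'],float),np.array(p['camera_matrix'],float),None)[0].reshape(-1,2)
def ray(p,uv):
    R=cv2.Rodrigues(np.array(p['rvec'],float))[0]; t=np.array(p['tvec'],float).ravel()
    c=-R.T@t; d=R.T@np.linalg.inv(p['camera_matrix'])@np.array([uv[0],uv[1],1.]); return c,d/np.linalg.norm(d)
def atz(p,uv,z):
    c,d=ray(p,uv); return c+d*(z-c[2])/d[2]
E
python3 - <<'E'
from h import *
o=ctrl.get_obs(); print(o, ctrl.grip_depth, [a for a in dir(ctrl) if a[0]!='_'],[a for a in dir(viewer) if a[0]!='_'])
ims=[]
for n in ['scene','side','wrist']:
    p=shot(n,n+'0'); print(n,ray(p,(320,200)),p['camera_matrix'][0][0])
    for t in ['valve_body','pump_body','tag','tray','nest','peg','cup','bin']:
        print(t,[(round(d['score'],2),[int(x) for x in d['box']]) for d in viewer.masks_of(t,p)][:4])
E
```

```text
pics
{'time': 0.0, 'qpos': array([ 1.65080584e+01,  2.05909917e+01,  6.35462638e-01, -2.01050128e-02,
       -7.01372234e+01, -1.65068514e+01]), 'joint_velocities': array([-0.00206484, -0.0349365 , -0.0103172 , -0.01109101, -0.08043597,
        0.04670883]), 'joint_torque': array([-8.00930356e-04, -5.82726967e+01,  2.93058443e+01,  6.99745238e+00,
        6.93249181e-03, -2.06530804e-04]), 'tcp_pos': array([ 6.74453411e-01, -1.73312728e-05,  1.87640635e-01]), 'eef_rot': array([ 1.79905700e+02, -8.23506111e-03, -9.00056327e+01]), 'wrist_force': array([-0.43548047,  0.80177668,  0.22993431]), 'torque': array([-0.02913031, -0.04384047,  0.02703138]), 'grip_force': 0.0, 'grip_width': 0.08786190724179604} 0.0188 ['MotionError', 'close_job', 'get_obs', 'grip_depth'] ['camera', 'masks_of']
scene (array([ 1.15018776, -0.25370889,  1.13056126]), array([-0.50825533,  0.19200891, -0.83952909])) 470.5674164021436
valve_body [(0.76, [423, 175, 24, 40])]
pump_body [(0.77, [391, 115, 16, 22]), (0.7, [384, 139, 87, 86]), (0.64, [405, 146, 19, 23])]
tag [(0.67, [173, 217, 22, 42])]
tray [(0.64, [383,
[... 246 characters left out ...]
])) 440.5762749865491
valve_body [(0.77, [251, 150, 30, 21])]
pump_body [(0.84, [227, 196, 23, 24]), (0.69, [183, 181, 22, 20]), (0.52, [226, 164, 19, 20])]
tag [(0.72, [382, 285, 52, 35])]
tray [(0.68, [205, 154, 90, 42])]
nest [(0.6, [267, 164, 86, 34])]
peg [(0.61, [342, 186, 13, 19])]
cup [(0.85, [442, 243, 22, 27])]
bin [(0.6, [332, 144, 52, 44])]
wrist (array([ 0.67616529, -0.07050088,  0.38530791]), array([-0.00617187,  0.26109405, -0.96529364])) 311.9028998801572
valve_body [(0.53, [473, 48, 56, 50])]
pump_body []
tag [(0.34, [230, 0, 22, 118])]
tray [(0.6, [433, 388, 18, 10])]
nest [(0.6, [364, 148, 170, 166])]
peg [(0.55, [474, 49, 55, 50])]
cup []
bin [(0.79, [192, 185, 92, 131])]
```

Run:
```python
import cv2
a=cv2.imread('pics/scene0.png')[90:340,140:490]; cv2.imwrite('pics/v1.png',cv2.resize(a,None,fx=2.28,fy=2.28,interpolation=cv2.INTER_CUBIC))
a=cv2.imread('pics/side0.png')[130:330,170:480]; cv2.imwrite('pics/v2.png',cv2.resize(a,None,fx=2.5,fy=2.5,interpolation=cv2.INTER_CUBIC))
```

```text
(no output)
```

View pics/v1.png

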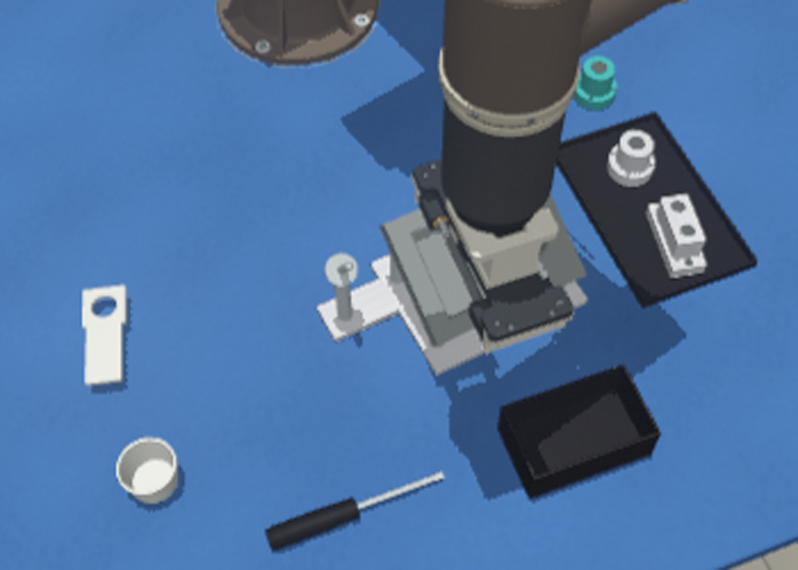

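View pics/v2.png

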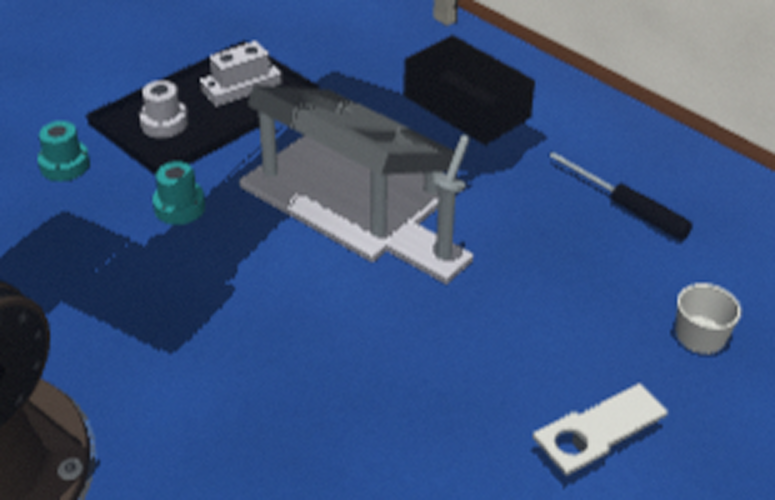

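View pics/wrist0.png

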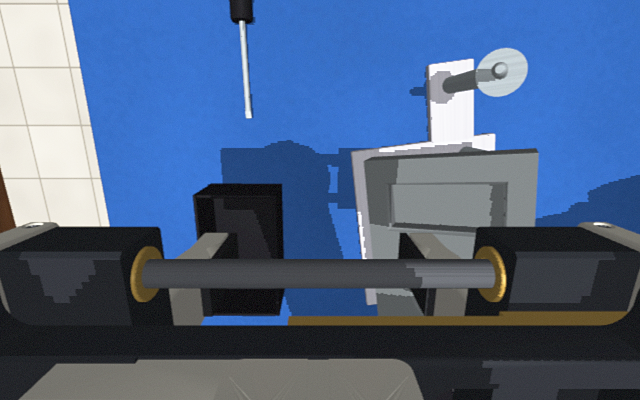

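```bash
cat >> h.py <<'E'
from scipy.optimize import least_squares, minimize
from scipy.spatial.transform import Rotation as Ro
def T(x,y,z,yaw,tilt=0):  # yaw,tilt deg ; tilt about own y
    return Ro.from_euler('ZY',[yaw,tilt],degrees=True).as_matrix(), np.array([x,y,z])
def box(x0,x1,y0,y1,z0,z1): return np.array([[a,b,c] for a in(x0,x1) for b in(y0,y1) for c in(z0,z1)])
def cyl(r,z0,z1,n=32): t=np.linspace(0,2*np.pi,n,False); return np.array([[r*np.cos(a),r*np.sin(a),z] for z in(z0,z1) for a in t])
VALVE=[box(-.05,.05,-.022,.022,0,.02),box(-.035,.035,-.018,.018,.02,.054)]
PUMP=[cyl(.03,0,.02),cyl(.022,.02,.054)]
TAG=[box(-.055,.02,-.02,.02,0,.006),box(.02,.07,-.025,.025,0,.006)]
def sil(p,parts,R,t,s=4):
    m=np.zeros((400*s,640*s),np.uint8)
    for P in parts:
        q=(proj(p,P@R.T+t)+.5)*s-.5
        cv2.fillConvexPoly(m,cv2.convexHull(q.astype(np.float32)).astype(np.int32),255)
    return cv2.resize(m,(640,400),interpolation=cv2.INTER_AREA)/255.
def fit(views,parts,x0,z,hole=None,useyaw=True,tilt=0):
    # views: [(pic,mask)]; pose x,y,yaw at fixed z
    def cost(v):
        R,t=T(v[0],v[1],z,v[2]*100 if useyaw else 0,tilt); c=0
        for p,m in views:
            s=sil(p,parts,R,t)
            if hole is not None:
                h=sil(p,[cyl(.015,0,.006)+[.045,0,0]],R,t); s=s*(1-h)
            c+=np.abs(s-m).sum()/m.sum()
        return c/len(views)
    x0=np.array([x0[0],x0[1],x0[2]/100])
    n=3
    sim=np.vstack([x0]+[x0+np.eye(3)[i]*[.01,.01,.12][i] for i in range(3)])
    r=minimize(cost,x0,method='Nelder-Mead',options=dict(initial_simplex=sim,maxiter=150,xatol=2e-4,fatol=1e-4))
    return r.x*[1,1,100],r.fun
def best(thing,p,k=0):
    d=viewer.masks_of(thing,p); return d[k]['region'].astype(float) if len(d)>k else None
E
python3 - <<'E'
from h import *
w=shot('wrist'); s=shot('scene'); d=shot('side')
import pickle; pickle.dump(dict(w=w,s=s,d=d),open('p0.pkl','wb'))
# nest rough
P=np.array([[.0515,-.0235,0],[-.0515,-.0235,0],[.0515,.0235,0],[.075,-.051,0],[-.075,-.051,0]])
uv=np.array([[390,182],[506,182],[389,228],[363,157],[537,150]],float)
f=lambda v:(proj(w,P@T(*v[:3],v[3]*100,30)[0].T+v[:3])-uv).ravel()
r=least_squares(f,[.63,-.05,.11,0.]); print('hole0',r.x,np.round(r.fun.reshape(-1,2),1))
# check vs nominal
# objects
sm={}
for t,parts in [('valve_body',VALVE),('tag',TAG)]:
    ms=best(t,s); md=best(t,d)
    c=atz(s,np.argwhere(ms).mean(0)[::-1],.02)
    out=[]
    for yaw in ([0,60,120] if t!='tag' else [180,140,220]):
        out.append(fit([(s,ms),(d,md)],parts,[c[0],c[1],yaw],.0045 if t!='tag' else .02,hole=(t=='tag') or None))
    out.sort(key=lambda o:o[1]); print(t,out[:2])
ms=best('pump_body',s,2); 
for k,(mm) in enumerate(viewer.masks_of('pump_body',d)[:3]): 
    b=mm['box']; print('pump side',b)
c=atz(s,np.argwhere(ms).mean(0)[::-1],.02); print(c, proj(d,c))
print('pump',fit([(s,ms)],PUMP,[c[0],c[1],0],.0045,useyaw=False))
for t in ['tray','peg','cup','bin']:
    m=best(t,s); print(t,atz(s,np.argwhere(m).mean(0)[::-1],.01), atz(s,np.argwhere(m).mean(0)[::-1],.1))
E
```

```text
hole0 [0.55734022 0.01437507 0.09612578 0.07229524] [[-2.4  1.1]
 [-2.1  0.9]
 [ 1.5 -2.2]
 [ 0.9  0.7]
 [ 2.  -0.6]]
valve_body [(array([  0.56766698,   0.31714034, 173.63490235]), np.float64(0.12438442642607608)), (array([ 0.56834889,  0.31720962, -8.98854668]), np.float64(0.1251713479729717))]
tag [(array([  0.46571155,  -0.38122014, 166.07779434]), np.float64(0.26842151213549853)), (array([  0.46610067,  -0.3812995 , 166.59953386]), np.float64(0.2721737475620013))]
pump side [184.7, 180.7, 21.3, 19.6]
pump side [228.4, 193.3, 22.7, 30.2]
pump side [227.3, 160.6, 18.0, 24.7]<stdin>:22: RuntimeWarning: Mean of empty slice.
Traceback (most recent call last):
  File "h.py", line 14, in atz
    c,d=ray(p,uv); return c+d*(z-c[2])/d[2]
        ~~~^^^^^^
  File "h.py", line 12, in ray
    c=-R.T@t; d=R.T@np.linalg.inv(p['camera_matrix'])@np.array([uv[0],uv[1],1.]); return c,d/np.linalg.norm(d)
                                                                ~~^^^
IndexError: index 0 is out of bounds for axis 0 with size 0
```

```bash
cat >> h.py <<'E'
def go(tcp,yaw):
    o=ctrl.get_obs(); R=Ro.from_euler('xyz',o['eef_rot'],degrees=True).as_matrix()
    d=R.T@(np.array(tcp)-o['tcp_pos'])/.6
    dy=(yaw-o['eef_rot'][2]+180)%360-180
    print('go tx %.4f ty %.4f tz %.4f spin %.4f'%(d[0],d[1],d[2],-dy/180), 'now',np.round(o['tcp_pos'],4),np.round(o['eef_rot'],2),'t',round(o['time'],2),'F',np.round(o['wrist_force'],1),'w',round(o['grip_width'],4))
E
python3 - <<'E'
from h import *
import pickle
D=pickle.load(open('p0.pkl','rb')); w,s=D['w'],D['s']
print(proj(w,[.6745,0,.1876]),proj(w,[.6745,0,.2064]))
pump=atz(s,(417,162),.02); print('pump',pump)
# camera in tool frame
Rt=Ro.from_euler('xyz',[180,0,-90],degrees=True).as_matrix()
def wristcam(tcp,yaw):
    R2=Ro.from_euler('xyz',[180,0,yaw],degrees=True).as_matrix()
    Rc=cv2.Rodrigues(np.array(w['rvec'],float))[0]; tc=np.array(w['tvec'],float).ravel()
    M=Rt@R2.T; R=Rc@M; t=tc+Rc@(np.array([.6745,0,.1876])-M@np.array(tcp))
    return dict(camera_matrix=w['camera_matrix'],rvec=cv2.Rodrigues(R)[0],tvec=t)
pts=[[.567,.317,.03],[pump[0],pump[1],.03],[.557,.014,.096],[.557-.012,.014+.097,.096]]
for tcp,yaw in [((.45,.3,.22),7),((.45,.28,.28),7),((.65,.28,.28),187),((.42,.05,.25),7),((.45,.15,.35),7)]:
    print(tcp,yaw,np.round(proj(wristcam(tcp,yaw),pts)).tolist())
go((.45,.28,.28),7)
E
```

```text
[[320.55498229 224.50496026]] [[320.79064544 234.84171414]]
pump [0.45297203 0.31764829 0.02      ]
(0.45, 0.3, 0.22) 7 [[317.0, 73.0], [306.0, 170.0], [618.0, 115.0], [520.0, 115.0]]
(0.45, 0.28, 0.28) 7 [[303.0, 77.0], [293.0, 161.0], [555.0, 113.0], [472.0, 113.0]]
(0.65, 0.28, 0.28) 187 [[353.0, 110.0], [367.0, 18.0], [97.0, 66.0], [183.0, 66.0]]
(0.42, 0.05, 0.25) 7 [[114.0, 23.0], [118.0, 120.0], [370.0, 55.0], [276.0, 55.0]]
(0.45, 0.15, 0.35) 7 [[221.0, 71.0], [218.0, 145.0], [426.0, 101.0], [356.0, 101.0]]
go tx -0.4667 ty 0.3749 tz -0.1524 spin -0.5389 now [ 0.675  -0.      0.1886] [180.  -0. -90.] t 1.8 F [-0.7  0.1  0.7] w 0.0875
```

Call:
servo_tool(
  deltas=[
    {"claw": -1, "tx": 0, "ty": 0.1, "tz": -0.15, "spin": -0.06},
    {"claw": -1, "tx": -0.25, "ty": 0.375, "tz": -0.269, "spin": -0.539},
    {"claw": -1, "tx": -0.25, "ty": 0.375, "tz": -0.269, "spin": -0.539},
    {"claw": -1, "tx": -0.25, "ty": 0.375, "tz": -0.269, "spin": -0.539},
    {"claw": -1, "tx": -0.25, "ty": 0.375, "tz": -0.269, "spin": -0.539},
    {"claw": -1, "tx": -0.25, "ty": 0.375, "tz": -0.269, "spin": -0.539},
    {"claw": -1, "tx": -0.25, "ty": 0.375, "tz": -0.269, "spin": -0.539},
    {"claw": -1, "tx": -0.25, "ty": 0.375, "tz": -0.269, "spin": -0.539},
    {"claw": -1, "tx": -0.25, "ty": 0.375, "tz": -0.269, "spin": -0.539},
    {"claw": -1, "tx": -0.25, "ty": 0.375, "tz": -0.269, "spin": -0.539},
    {"claw": -1, "tx": -0.25, "ty": 0.375, "tz": -0.269, "spin": -0.539},
  ],
)

```text
time: 3.18
tcp_pos: [0.45, 0.1499, 0.35]
eef_rot: [-180.0, -0.0, 6.8]
wrist_force: [0.0, -0.6, 1.0]
grip_width: 0.0875
grip_force: 0.0
```

Run:
```python
from h import *
import pickle
go((.45,.15,.35),7)
w=shot('wrist','w1'); pickle.dump(w,open('w1.pkl','wb'))
s=shot('scene','s1'); pickle.dump(s,open('s1.pkl','wb'))
ms=viewer.masks_of('pump_body',w); print([(m['score'],m['box']) for m in ms])
mv=best('valve_body',w); 
x,f=fit([(w,mv)],VALVE,[.567,.317,-8],.0045); print('valve',x,f)
for m in ms:
    b=m['box']; c=np.array([b[0]+b[2]/2,b[1]+b[3]/2])
    if np.hypot(*(c-[218,145]))<30:
        print('pump',fit([(w,m['region'].astype(float))],PUMP,[.453,.318,0],.0045,useyaw=False))
```

```text
go tx 0.0001 ty -0.0002 tz 0.0000 spin -0.0012 now [0.45   0.1499 0.35  ] [-180.     -0.      6.78] t 3.17 F [ 0.  -0.6  1. ] w 0.0875
[(0.83, [195.9, 132.9, 41.3, 40.7]), (0.7, [188.8, 208.1, 38.8, 38.9]), (0.57, [280.7, 187.3, 38.1, 34.2]), (0.48, [589.6, 154.1, 49.4, 70.3])]
valve [  0.56976785   0.31911508 -10.25932473] 0.06324241054235528
pump (array([0.4454735 , 0.31952569, 5.33622363]), np.float64(0.07821215442698819))
```

View pics/w1.png

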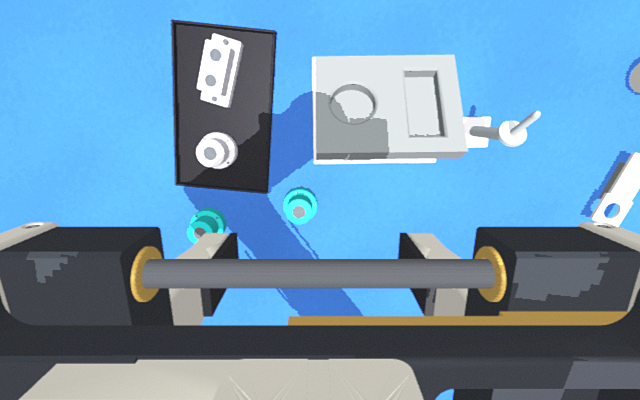

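```bash
cat >> h.py <<'E'
def seg(a,b,n=60): return np.linspace(a,b,n)
def rect(cx,cy,lx,ly,z=0):
    c=[(cx-lx/2,cy-ly/2),(cx+lx/2,cy-ly/2),(cx+lx/2,cy+ly/2),(cx-lx/2,cy+ly/2)]
    return np.vstack([seg(np.array([*c[i],z]),np.array([*c[(i+1)%4],z])) for i in range(4)])
def circ(cx,cy,r,z=0,n=150): t=np.linspace(0,2*np.pi,n); return np.c_[cx+r*np.cos(t),cy+r*np.sin(t),0*t+z]
def dt(p,lo=40,hi=100):
    g=cv2.resize(cv2.cvtColor(p['color'],cv2.COLOR_RGB2GRAY),None,fx=4,fy=4,interpolation=cv2.INTER_CUBIC)
    e=cv2.Canny(cv2.GaussianBlur(g,(0,0),2.5),lo/4,hi/4); return cv2.distanceTransform(255-e,cv2.DIST_L2,5)/4
def edgefit(views,P,x0,tilt=30,clip=3.,fixz=False):
    from scipy.ndimage import map_coordinates as mc
    ds=[(p,dt(p)) for p in views]
    def cost(v,cl):
        R,t=T(v[0],v[1],x0[2] if fixz else v[2],v[3]*100,tilt); c=0
        for p,d in ds:
            q=(proj(p,P@R.T+t)+.5)*4-.5; c+=np.minimum(mc(d,[q[:,1],q[:,0]],order=1,mode='nearest'),cl).mean()
        return c/len(ds)
    v=np.array([*x0[:3],x0[3]/100])
    for cl,st in [(8,.008),(3,.003),(1.5,.0015)]:
        sim=np.vstack([v]+[v+np.eye(4)[i]*st*[1,1,1,5][i] for i in range(4)])
        r=minimize(cost,v,args=(cl,),method='Nelder-Mead',options=dict(initial_simplex=sim,maxiter=400,xatol=5e-5,fatol=1e-5)); v=r.x
    return v*[1,1,1,100],r.fun
NESTE=np.vstack([rect(0,.049,.15,.2),rect(0,0,.103,.047),circ(0,.098,.0315)])
E
python3 - <<'E'
from h import *
import pickle
w=pickle.load(open('w1.pkl','rb')); s=pickle.load(open('s1.pkl','rb'))
x0=[.557,.014,.096,7]
for vs in ([w],[s],[w,s]):
    x,f=edgefit(vs,NESTE,x0); print(np.round(x,4),f)
img=w['color'][:,:,::-1].copy(); x,f=edgefit([w],NESTE,x0); R,t=T(*x,30)
big=cv2.resize(img,None,fx=4,fy=4,interpolation=cv2.INTER_CUBIC)
for q in proj(w,NESTE@R.T+t): cv2.circle(big,tuple(int(k) for k in (q+.5)*4),1,(0,0,255),-1)
for parts,a in ((VALVE,(.5698,.3191,.0045,-10.26)),(PUMP,(.4455,.3195,.0045,0))):
    R,t=T(*a)
    for P in parts: cv2.polylines(big,[cv2.convexHull(((proj(w,P@R.T+t)+.5)*4).astype(np.float32)).astype(np.int32)],True,(0,0,255),1)
cv2.imwrite('pics/v4.png',cv2.resize(big[60:760,680:2200],None,fx=.52,fy=.52,interpolation=cv2.INTER_AREA))
E
```

```text
[0.5563 0.016  0.0956 6.7695] 0.5274733901023865
[0.553  0.0177 0.0902 6.4727] 0.7034748196601868
[0.5564 0.0161 0.0957 6.8109] 0.620071291923523
```

View pics/v4.png

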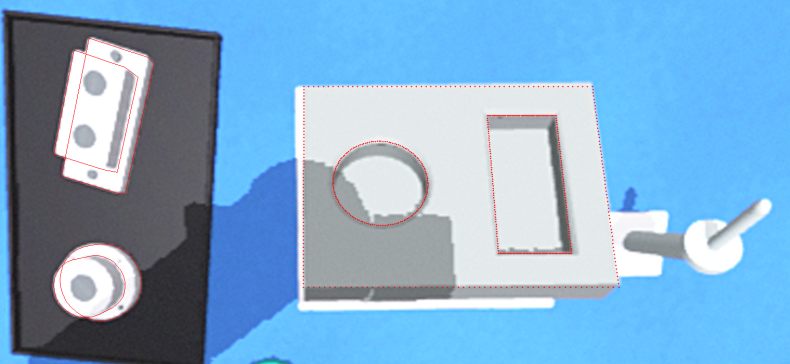

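Run:
```python
from h import *
go((.5698,.3191,.12),-10.3); go((.5698,.3191,.0300),-10.3)
```

```text
go tx 0.2322 ty -0.2558 tz 0.3833 spin 0.0957 now [0.45   0.1499 0.35  ] [-180.     -0.      6.92] t 3.38 F [-0.2  0.1  0.1] w 0.0875
go tx 0.2322 ty -0.2558 tz 0.5333 spin 0.0957 now [0.45   0.1499 0.35  ] [-180.     -0.      6.92] t 3.38 F [-0.2  0.1  0.1] w 0.0875
```

Call:
servo_tool(
  deltas=[
    {"claw": -1, "tx": 0.2322, "ty": -0.2558, "tz": 0.3, "spin": 0.096},
    {"claw": -1, "tx": 0.2322, "ty": -0.2558, "tz": 0.3, "spin": 0.096},
    {"claw": -1, "tx": 0.2322, "ty": -0.2558, "tz": 0.35, "spin": 0.096},
    {"claw": -1, "tx": 0.2322, "ty": -0.2558, "tz": 0.35, "spin": 0.096},
    {"claw": -1, "tx": 0.2322, "ty": -0.2558, "tz": 0.38, "spin": 0.096},
    {"claw": -1, "tx": 0.2322, "ty": -0.2558, "tz": 0.38, "spin": 0.096},
    {"claw": -1, "tx": 0.2322, "ty": -0.2558, "tz": 0.38, "spin": 0.096},
  ],
)

```text
time: 4.25
tcp_pos: [0.5699, 0.3193, 0.1225]
eef_rot: [180.0, -0.0, -10.3]
wrist_force: [0.2, 0.1, -0.2]
grip_width: 0.0872
grip_force: 0.0
```

Run:
```python
from h import *
w=shot('wrist'); mv=best('valve_body',w); print(mv.sum())
x,f=fit([(w,mv)],VALVE,[.5698,.3191,-10.3],.0045); print('valve',x,f)
m=(sil(w,VALVE,*T(.5698,.3191,.0045,-10.3))>.5)
img=w['color'][:,:,::-1].copy(); c=cv2.findContours(m.astype(np.uint8),0,1)[0]; cv2.drawContours(img,c,-1,(0,0,255),1)
cv2.imwrite('pics/v5.png',img)
go((.5698,.3191,.0300),-10.3)
```

```text
20093.0
valve [ 0.58394443  0.36302568 -9.32572475] 0.7443009613142026
go tx -0.0010 ty 0.0013 tz 0.1573 spin 0.0001 now [0.5703 0.3196 0.1244] [-1.7985e+02 -1.3000e-01 -1.0280e+01] t 4.35 F [ 0.6 -0.7  0.7] w 0.0876
```

View pics/v5.png

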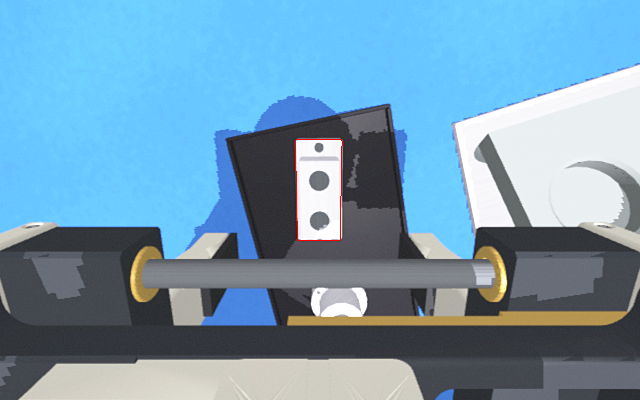

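Call:
servo_tool(
  deltas=[
    {"claw": -1, "tx": 0, "ty": 0, "tz": 0.1},
    {"claw": -1, "tx": 0, "ty": 0, "tz": 0.145},
    {"claw": -1, "tx": 0, "ty": 0, "tz": 0.153},
    {"claw": -1, "tx": 0, "ty": 0, "tz": 0.153},
    {"claw": 1, "tx": 0, "ty": 0, "tz": 0.153},
    {"claw": 1, "tx": 0, "ty": 0, "tz": 0.153},
    {"claw": 1, "tx": 0, "ty": 0, "tz": 0.153},
    {"claw": 1, "tx": 0, "ty": 0, "tz": 0.153},
    {"claw": 1, "tx": 0, "ty": 0, "tz": 0.153},
    {"claw": 1, "tx": 0, "ty": 0, "tz": 0.153},
  ],
)

```text
validation failed for argument at $.de...
```

Call:
servo_tool(
  deltas=[
    {"claw": -1, "tx": 0, "ty": 0, "tz": 0.1, "spin": 0},
    {"claw": -1, "tx": 0, "ty": 0, "tz": 0.145, "spin": 0},
    {"claw": -1, "tx": 0, "ty": 0, "tz": 0.153, "spin": 0},
    {"claw": -1, "tx": 0, "ty": 0, "tz": 0.153, "spin": 0},
    {"claw": 1, "tx": 0, "ty": 0, "tz": 0.153, "spin": 0},
    {"claw": 1, "tx": 0, "ty": 0, "tz": 0.153, "spin": 0},
    {"claw": 1, "tx": 0, "ty": 0, "tz": 0.153, "spin": 0},
    {"claw": 1, "tx": 0, "ty": 0, "tz": 0.153, "spin": 0},
    {"claw": 1, "tx": 0, "ty": 0, "tz": 0.153, "spin": 0},
    {"claw": 1, "tx": 0, "ty": 0, "tz": 0.153, "spin": 0},
  ],
)

```text
time: 5.6
tcp_pos: [0.5695, 0.3193, 0.0301]
eef_rot: [180.0, 0.0, -10.3]
wrist_force: [-0.2, -0.9, 0.4]
grip_width: 0.0331
grip_force: 0.0
```

Run:
```python
from h import *
go((.5698,.3191,.15),-10.3)
# press pose: valve centre over gap at nest y=-4mm => hole0 y +.045 ; on face
R,t=T(.5563,.016,.0956,6.77,30)
print('n',R[:,2],'x',R[:,0],'y',R[:,1])
for h0y,name in ((.045,'gap'),(0,'pocket'),(.098,'bore')):
    print(name,'face',R@[0,h0y,0]+t,'grasp44',R@[0,h0y,.044]+t)
```

```text
go tx 0.0006 ty 0.0003 tz -0.1999 spin 0.0003 now [0.5695 0.3193 0.0301] [179.99   0.   -10.25] t 5.6 F [-0.2 -0.9  0.4] w 0.0331
n [0.49651368 0.05894202 0.8660254 ] x [ 0.85998693  0.10209057 -0.5       ] y [-1.17884037e-01  9.93027368e-01  6.93889390e-18]
gap face [0.55099522 0.06068623 0.0956    ] grasp44 [0.57284182 0.06327968 0.13370512]
pocket face [0.5563 0.016  0.0956] grasp44 [0.5781466  0.01859345 0.13370512]
bore face [0.54474736 0.11331668 0.0956    ] grasp44 [0.56659397 0.11591013 0.13370512]
```

Run:
```python
from h import *
w=shot('wrist','w6'); s=shot('side','d6'); o=ctrl.get_obs(); print(o['grip_width'],o['grip_force'])
a=w['color'][100:340,130:510,::-1]; b=s['color'][130:230,170:330,::-1]
A=cv2.resize(a,(640,404),interpolation=cv2.INTER_CUBIC)
cv2.imwrite('pics/v6.png',A)
```

```text
0.025105285127621287 0.0
```

View pics/v6.png

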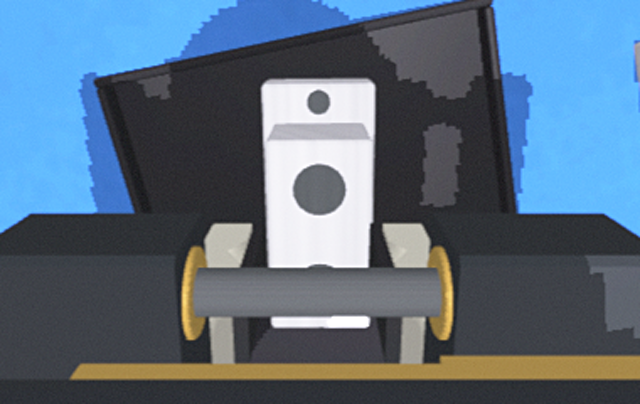

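Call:
servo_tool(
  deltas=[
    {"claw": 1, "tx": 0, "ty": 0, "tz": 0, "spin": 0},
    {"claw": 1, "tx": 0, "ty": 0, "tz": 0, "spin": 0},
    {"claw": 1, "tx": 0, "ty": 0, "tz": 0, "spin": 0},
  ],
)

```text
time: 6.08
tcp_pos: [0.5695, 0.3194, 0.0302]
eef_rot: [-180.0, 0.0, -10.3]
wrist_force: [-1.7, -0.2, 0.1]
grip_width: 0.0012
grip_force: 0.0
```

Run:
```python
from h import *
w=shot('wrist','w7'); o=ctrl.get_obs(); print(o['grip_width'],o['grip_force'],o['wrist_force'],o['time'])
a=w['color'][100:340,130:510,::-1]
cv2.imwrite('pics/v7.png',cv2.resize(a,(640,404),interpolation=cv2.INTER_CUBIC))
```

```text
0.000875338890418325 0.0 [0.34283937 0.9282441  0.3619908 ] 6.125
```

View pics/v7.png

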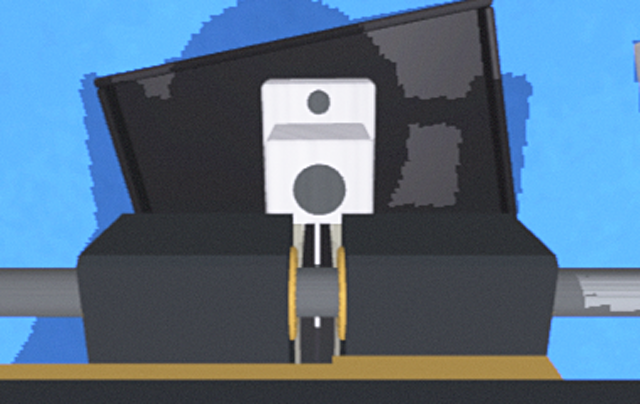

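Run:
```python
from h import *
s=shot('scene'); d=shot('side'); o=ctrl.get_obs(); tcp=o['tcp_pos']; out=[]
for p in (s,d):
    c=proj(p,tcp)[0]; print(c)
    x,y=[int(round(v)) for v in c]
    a=cv2.resize(p['color'][y-37:y+38,x-50:x+50,::-1],(800,600),interpolation=cv2.INTER_CUBIC)[:, 200:600]
    f=lambda q:((q-[x-50,y-37]+.5)*8-[200,0])
    cv2.circle(a,tuple(f(c).astype(int)),3,(0,0,255),-1)
    for P in VALVE: 
        R,t=T(.5698,.3191,.0045,-10.3); cv2.polylines(a,[cv2.convexHull(f(proj(p,P@R.T+t)).astype(np.float32)).astype(np.int32)],True,(0,0,255),1)
    out.append(a)
cv2.imwrite('pics/v8.png',np.hstack(out))
print(o['tcp_pos'],o['qpos'])
```

```text
[436.9529087  190.31726368]
[266.04131656 157.27413283]
[0.56949424 0.31935024 0.03019146] [ 4.63652277e+01  2.61015003e+01 -1.30676474e+01  4.97166697e-04
 -5.08293734e+01  3.33776802e+01]
```

View pics/v8.png

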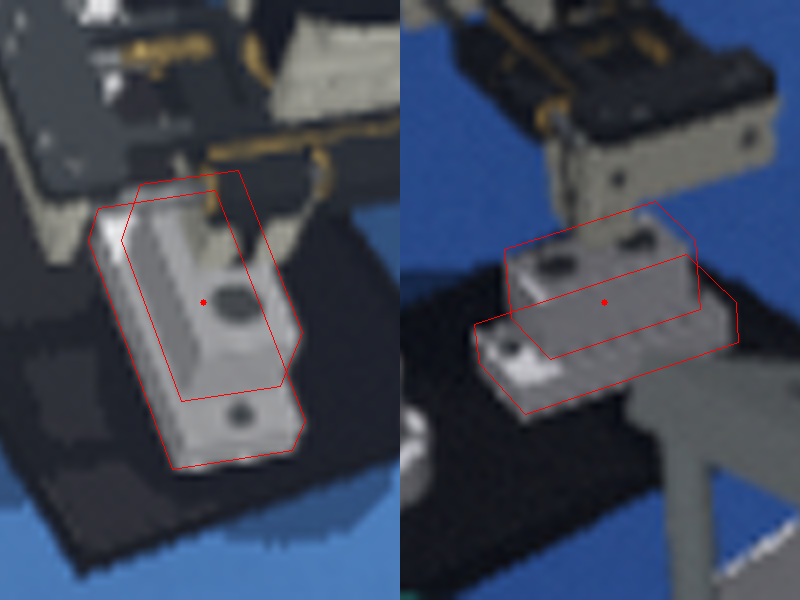

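Call:
servo_tool(
  deltas=[
    {"claw": 1, "tx": 0, "ty": 0, "tz": 0.0015, "spin": 0},
    {"claw": 1, "tx": 0, "ty": 0, "tz": 0.003, "spin": 0},
  ],
)

```text
time: 6.48
tcp_pos: [0.5695, 0.3193, 0.0283]
eef_rot: [180.0, 0.0, -10.3]
wrist_force: [-0.1, 0.7, -0.1]
grip_width: 0.0007
grip_force: 0.0
```

Call:
servo_tool(
  deltas=[
    {"claw": 1, "tx": 0, "ty": 0, "tz": 0.0015, "spin": 0},
    {"claw": 1, "tx": 0, "ty": 0, "tz": 0.003, "spin": 0},
    {"claw": 1, "tx": 0, "ty": 0, "tz": 0.0045, "spin": 0},
  ],
)

```text
time: 6.85
tcp_pos: [0.5695, 0.3193, 0.0256]
eef_rot: [180.0, 0.0, -10.3]
wrist_force: [0.4, 0.1, -0.2]
grip_width: 0.0003
grip_force: 0.0
```

Call:
servo_tool(
  deltas=[
    {"claw": 1, "tx": 0, "ty": 0, "tz": 0.0015, "spin": 0},
    {"claw": 1, "tx": 0, "ty": 0, "tz": 0.003, "spin": 0},
  ],
)

```text
time: 7.1
tcp_pos: [0.5695, 0.3193, 0.0238]
eef_rot: [180.0, 0.0, -10.3]
wrist_force: [0.4, 0.3, -0.0]
grip_width: 0.0007
grip_force: 0.0
```

Run:
```python
from h import *
o=ctrl.get_obs(); R=Ro.from_euler('xyz',o['eef_rot'],degrees=True)
w=shot('wrist'); d=shot('side')
wc,_=ray(w,(320,200)); 
print('cam in tool',R.inv().apply(wc-o['tcp_pos']),'axis',R.inv().apply(ray(w,(320,200))[1]))
# fingertip row in side: column profile around the block-centre
top=np.array([.5698,.3191,.0585]); print('block top centre side px',proj(d,top),'tcp',proj(d,o['tcp_pos']))
u,v=np.round(proj(d,top)[0]).astype(int)
for y in range(v-9,v+5): print(y,[int(x) for x in d['color'][y,u-9:u+10].mean(1)])
```

```text
cam in tool [ 7.14248546e-02  5.07510530e-05 -1.96724434e-01] axis [-0.25994084  0.00554745  0.96560861]
block top centre side px [[265.5307268  150.09708732]] tcp [[266.18616519 158.8705591 ]]
141 [81, 81, 111, 98, 59, 87, 80, 98, 110, 107, 105, 106, 104, 106, 106, 105, 106, 105, 105]
142 [80, 80, 87, 92, 53, 86, 92, 99, 100, 106, 105, 94, 95, 104, 107, 105, 106, 105, 106]
143 [83, 82, 83, 94, 64, 79, 92, 107, 108, 107, 92, 65, 75, 101, 106, 107, 105, 108, 104]
144 [81, 79, 84, 95, 70, 62, 88, 111, 109, 106, 75, 59, 85, 102, 105, 104, 102, 104, 105]
145 [80, 80, 84, 90, 75, 50, 86, 104, 111, 106, 90, 86, 103, 105, 106, 107, 105, 101, 100]
146 [82, 80, 84, 92, 80, 43, 85, 110, 115, 106, 105, 102, 105, 105, 105, 101, 97, 91, 89]
147 [84, 82, 81, 94, 86, 51, 85, 117, 122, 108, 101, 100, 104, 101, 104, 99, 92, 84, 84]
148 [82, 82, 84, 81, 95, 62, 86, 112, 120, 104, 101, 101, 103, 88, 81, 88, 100, 92, 84]
149 [83, 70, 68, 54, 81, 60, 86, 102, 102, 97, 101, 102, 103, 74, 42, 53, 95, 102, 95]
150 [69, 53, 67, 68, 81, 60, 86, 97, 103, 103, 104, 104, 103, 70, 50, 51, 93, 100, 99]
151 [71, 63, 85, 83, 83, 64, 90, 101, 104, 101, 100, 97, 102, 78, 82, 80, 100, 108, 102]
152 [95, 64, 56, 40, 43, 55, 86, 98, 98, 99, 96, 90, 99, 103, 109, 101, 105, 112, 104]
153 [93, 54, 38, 37, 35, 49, 85, 97, 91, 98, 104, 109, 103, 104, 111, 104, 101, 104, 102]
154 [111, 79, 62, 59, 66, 80, 97, 103, 108, 103, 105, 113, 104, 102, 103, 104, 104, 103, 104]
```

Call:
servo_tool(
  deltas=[
    {"claw": 1, "tx": 0, "ty": 0, "tz": -0.1, "spin": 0},
    {"claw": 1, "tx": 0, "ty": 0, "tz": -0.13, "spin": 0},
    {"claw": 1, "tx": 0, "ty": 0, "tz": -0.13, "spin": 0},
    {"claw": 1, "tx": 0, "ty": 0, "tz": -0.13, "spin": 0},
  ],
)

```text
time: 7.7
tcp_pos: [0.5689, 0.319, 0.101]
eef_rot: [180.0, 0.1, -10.3]
wrist_force: [0.1, -0.5, -0.6]
grip_width: 0.0002
grip_force: 0.0
```

Run:
```python
from h import *
import pickle
D={n:shot(n) for n in ('scene','side','wrist')}; D['o']=ctrl.get_obs(); pickle.dump(D,open('closed.pkl','wb')); go((.5698,.3191,.1),-10.3)
mv=best('valve_body',D['side']); print('valve still',mv.sum(), np.argwhere(mv).mean(0)[::-1])
```

```text
go tx 0.0014 ty -0.0008 tz 0.0009 spin 0.0002 now [0.5689 0.3188 0.1006] [ 1.799e+02  8.000e-02 -1.027e+01] t 7.85 F [-0.2 -0.6  0.3] w 0.0001
valve still 508.0 [265.19488189 159.21850394]
```

Call:
servo_tool(
  deltas=[
    {"claw": -1, "tx": 0, "ty": 0, "tz": 0, "spin": 0},
    {"claw": -1, "tx": 0, "ty": 0, "tz": 0, "spin": 0},
    {"claw": -1, "tx": 0, "ty": 0, "tz": 0, "spin": 0},
    {"claw": -1, "tx": 0, "ty": 0, "tz": 0, "spin": 0},
    {"claw": -1, "tx": 0, "ty": 0, "tz": 0, "spin": 0},
    {"claw": -1, "tx": 0, "ty": 0, "tz": 0, "spin": 0},
    {"claw": -1, "tx": 0, "ty": 0, "tz": 0, "spin": 0},
    {"claw": -1, "tx": 0, "ty": 0, "tz": 0, "spin": 0},
  ],
)

```text
time: 8.9
tcp_pos: [0.5695, 0.3193, 0.1019]
eef_rot: [-180.0, -0.0, -10.3]
wrist_force: [1.1, -1.0, -0.1]
grip_width: 0.0748
grip_force: 0.0
```

Run:
```python
from h import *
import pickle
C=pickle.load(open('closed.pkl','rb')); o=ctrl.get_obs(); print(o['tcp_pos'],o['grip_width'],C['o']['tcp_pos'])
for n in ('scene','side','wrist'):
    p=shot(n); tcp=o['tcp_pos']; c=proj(p,tcp)[0]; g=proj(p,tcp+[0,0,.05])[0]
    df=np.abs(p['color'].astype(int)-C[n]['color']).max(2); u,v=np.round(c).astype(int)
    print(n,'tcp px',c,'+50mm',g)
    for y in range(v-14,v+6): print(y,' '.join('%3d'%x for x in df[y,u-12:u+13]))
    np.save('open_'+n,p['color'])
```

```text
[0.56948184 0.31934379 0.10188017] 0.07476224758921034 [0.56889636 0.31879943 0.10055702]
scene tcp px [442.50659448 175.44285983] +50mm [446.70416604 164.21092022]
161  40  47  54  53  35  46  36  32  15  27  38  44  41  52  61  61  75  78  76  76  78  77  77  75  76
162  40  28  24  16  13  16   3   2   6  56  70  72  61  55  80  76  77  77  77  78  77  76  74  76  77
163  10   9   8   7   6   6   6   6   6  69  73  75  55  19  74  77  77  78  76  77  60  59  48  44  47
164   4   8   7   5   6   7   7   6  27  71  73  79  83  51  43  48  49  73  78  78  56  64  78  94  90
165   5   6   5   7   7   6   7   6  25  75  77  78  99 101  81  81  58  73  83  75  81  94  98  97  68
166  20  34  49  23   4   5   3   2   1  68  81  79 104 119 117 108  39  79  82  52  85  96  97  92  33
167  70  83  86  42   2   2   0   2   0  37  79  80 110 118 119 114  55  73  75  63  93  95  96  67  12
168 100 100  66   7   6   0   1   1   1  24  80  86 112 117 118 118  42  66  52  86  95  97  95  34   3
169 102 100  96  19   3   2   2   1   1   1  70  91 112 114 118 112  32  27  50  81  84  84  80  17   1
[... 4753 characters left out ...]
   4   5   4   6   2   5   3   2   2   5   8   2   2   2   8  11   5  75  26
227   5  19  74  37   2   1   3   2   4   2   1   4   4   5   4   8   7   6   5   5   6   5   2  56  42
228   8  24  93  31   1   3   5   3   1   5   3   4   6   6   2   2   3   2   4   3   5  10   4  60  49
229   8  16  77  34   1   3   5   3   2   4   1   4   4   6   3   3   6   5   8   2   2   7   6  84  56
230   8  17  80  57   4   2   2   2   1   2   2   2   2   2   4   8   1   3   1   7   4   9   6  85  52
231   9  10  77  69   2   6   7   6   2   3   6   3   3   5   5   4   2   2   6   3   1  10  13  91  32
232   8   4  47  97  11   5  21  24  19  18  23  10   1  15  23  23  25  23  19  15   6  17  43  77  23
```

Run:
```python
from h import *
import pickle
C=pickle.load(open('closed.pkl','rb')); o=ctrl.get_obs(); R=Ro.from_euler('xyz',o['eef_rot'],degrees=True)
for n in ('scene','side','wrist'):
    p=C[n]
    for nm,tcp,a,b in (('closed',C['o']['tcp_pos'],-.021,.021),('open+',o['tcp_pos'],.0374,.0584),('open-',o['tcp_pos'],-.0584,-.0374)):
        for th in (1,.3):
          r=[]
          for k in (0,.02,.03,.04):
            m=(a+b)/2 if nm=='closed' else (a if a>0 else b)
            lo,hi=(m+(a-m)*th,m+(b-m)*th)
            q=proj(p,tcp+R.apply(box(-.0095,.0095,lo,hi,-k,-k))); r.append([round(q[:,0].min(),1),round(q[:,0].max(),1),round((q[:,1].max() if n!='wrist' else q[:,1].min()),1)])
          print(n,nm,'th',th,r)
```

```text
scene closed th 1 [[np.float64(433.6), np.float64(450.7), np.float64(179.6)], [np.float64(435.1), np.float64(452.4), np.float64(175.2)], [np.float64(435.9), np.float64(453.3), np.float64(173.0)], [np.float64(436.7), np.float64(454.2), np.float64(170.7)]]
scene closed th 0.3 [[np.float64(438.8), np.float64(445.5), np.float64(178.8)], [np.float64(440.4), np.float64(447.2), np.float64(174.4)], [np.float64(441.2), np.float64(448.0), np.float64(172.2)], [np.float64(442.0), np.float64(448.9), np.float64(169.9)]]
scene open+ th 1 [[np.float64(420.7), np.float64(430.3), np.float64(181.4)], [np.float64(422.1), np.float64(431.8), np.float64(177.1)], [np.float64(422.8), np.float64(432.6), np.float64(174.8)], [np.float64(423.5), np.float64(433.3), np.float64(172.6)]]
scene open+ th 0.3 [[np.float64(425.9), np.float64(430.3), np.float64(180.6)], [np.float64(427.4), np.float64(431.8), np.float64(176.3)], [np.float64(428.1), np.float64(432.6), np.float64(174.0)], [np.float64(428.8), np.float64(433.3), np.float64(171.8)]]
scene open- th 1 [[np.float64(454.5), np.float64(464.3), np.float64(176.3)], [
[... 2789 characters left out ...]
at64(212.9)], [np.float64(378.4), np.float64(390.6), np.float64(223.1)], [np.float64(381.6), np.float64(394.6), np.float64(229.0)], [np.float64(385.2), np.float64(399.1), np.float64(235.6)]]
wrist open- th 1 [[np.float64(228.1), np.float64(261.5), np.float64(213.0)], [np.float64(218.8), np.float64(255.8), np.float64(223.1)], [np.float64(213.3), np.float64(252.5), np.float64(229.0)], [np.float64(207.3), np.float64(248.8), np.float64(235.6)]]
wrist open- th 0.3 [[np.float64(250.5), np.float64(261.5), np.float64(213.0)], [np.float64(243.5), np.float64(255.8), np.float64(223.1)], [np.float64(239.4), np.float64(252.5), np.float64(229.0)], [np.float64(234.9), np.float64(248.8), np.float64(235.6)]]
```

Call:
servo_tool(
  deltas=[
    {"claw": -1, "tx": 0, "ty": 0, "tz": 0.09, "spin": 0},
    {"claw": -1, "tx": 0, "ty": 0, "tz": 0.15, "spin": 0},
    {"claw": -1, "tx": 0, "ty": 0, "tz": 0.17, "spin": 0},
    {"claw": -1, "tx": 0, "ty": 0, "tz": 0.18, "spin": 0},
    {"claw": -1, "tx": 0, "ty": 0, "tz": 0.18, "spin": 0},
  ],
)

```text
time: 9.68
tcp_pos: [0.5701, 0.3198, -0.0052]
eef_rot: [-179.9, -0.1, -10.2]
wrist_force: [-0.1, 0.0, 0.9]
grip_width: 0.0879
grip_force: 0.0
```

Call:
servo_tool(
  deltas=[
    {"claw": 1, "tx": 0, "ty": 0, "tz": 0, "spin": 0},
    {"claw": 1, "tx": 0, "ty": 0, "tz": 0, "spin": 0},
    {"claw": 1, "tx": 0, "ty": 0, "tz": 0, "spin": 0},
    {"claw": 1, "tx": 0, "ty": 0, "tz": 0, "spin": 0},
    {"claw": 1, "tx": 0, "ty": 0, "tz": 0, "spin": 0},
    {"claw": 1, "tx": 0, "ty": 0, "tz": 0, "spin": 0},
    {"claw": 1, "tx": 0, "ty": 0, "tz": 0, "spin": 0},
  ],
)

```text
time: 10.55
tcp_pos: [0.5694, 0.3192, -0.0062]
eef_rot: [180.0, 0.0, -10.3]
wrist_force: [-0.6, -1.6, 0.4]
grip_width: 0.0359
grip_force: 30.0
```

Run:
```python
from h import *
go((.5695,.3192,.14),-10.26); go((.5577,.0615,.14),6.77); go((.5577,.0615,.115),6.77)
```

```text
go tx 0.0001 ty -0.0000 tz -0.2436 spin -0.0000 now [ 0.5694  0.3192 -0.0062] [ 1.7998e+02  1.0000e-02 -1.0260e+01] t 10.55 F [-0.6 -1.6  0.4] w 0.0359
go tx 0.0573 ty 0.4261 tz -0.2435 spin -0.0946 now [ 0.5694  0.3192 -0.0062] [ 1.7998e+02  1.0000e-02 -1.0260e+01] t 10.55 F [-0.6 -1.6  0.4] w 0.0359
go tx 0.0573 ty 0.4261 tz -0.2018 spin -0.0946 now [ 0.5694  0.3192 -0.0062] [ 1.7998e+02  1.0000e-02 -1.0260e+01] t 10.55 F [-0.6 -1.6  0.4] w 0.0359
```

Call:
servo_tool(
  deltas=[
    {"claw": 1, "tx": 0, "ty": 0, "tz": -0.1, "spin": 0},
    {"claw": 1, "tx": 0, "ty": 0, "tz": -0.2, "spin": 0},
    {"claw": 1, "tx": 0, "ty": 0, "tz": -0.244, "spin": 0},
    {"claw": 1, "tx": 0.0573, "ty": 0.4261, "tz": -0.244, "spin": -0.0946},
    {"claw": 1, "tx": 0.0573, "ty": 0.4261, "tz": -0.244, "spin": -0.0946},
    {"claw": 1, "tx": 0.0573, "ty": 0.4261, "tz": -0.244, "spin": -0.0946},
    {"claw": 1, "tx": 0.0573, "ty": 0.4261, "tz": -0.244, "spin": -0.0946},
    {"claw": 1, "tx": 0.0573, "ty": 0.4261, "tz": -0.244, "spin": -0.0946},
    {"claw": 1, "tx": 0.0573, "ty": 0.4261, "tz": -0.22, "spin": -0.0946},
    {"claw": 1, "tx": 0.0573, "ty": 0.4261, "tz": -0.202, "spin": -0.0946},
    {"claw": 1, "tx": 0.0573, "ty": 0.4261, "tz": -0.202, "spin": -0.0946},
  ],
)

```text
time: 11.92
tcp_pos: [0.5568, 0.0625, 0.1132]
eef_rot: [180.0, 0.2, 6.9]
wrist_force: [-0.6, -0.3, -2.2]
grip_width: 0.0355
grip_force: 30.0
```

Run:
```python
from h import *
import pickle
go((.5577,.0615,.112),6.77)
w=shot('wrist','w9'); d=shot('side','d9'); s=shot('scene','s9')
x,f=edgefit([w],NESTE[:],[.5563,.016,.0956,6.77],fixz=True); print('nest again',x,f)
for n,p in (('w',w),('d',d),('s',s)):
    r=viewer.masks_of('valve_body',p); print(n,[(m['score'],m['box']) for m in r][:2])
    pm=sil(p,VALVE,*T(.5577,.0615,.1257,6.77))
    for m in r[:1]: a=m['region']; print('IoU',(a&(pm>.5)).sum()/(a|(pm>.5)).sum(), 'cent',np.argwhere(a).mean(0)[::-1],np.argwhere(pm>.5).mean(0)[::-1])
```

```text
go tx 0.0012 ty 0.0018 tz 0.0020 spin 0.0004 now [0.5568 0.0625 0.1132] [179.96   0.18   6.85] t 11.93 F [-0.6 -0.3 -2.2] w 0.0355
nest again [0.55687395 0.01556372 0.10165436 7.589198  ] 1.0993738174438477
w [(0.9, [276.1, 152.1, 80.5, 165.5])]
IoU 0.6826339315498032 cent [317.30908387 223.60056109] [319.55018812 243.98884708]
d [(0.83, [297.5, 152.1, 33.7, 27.4])]
IoU 0.6360103626943006 cent [311.47126437 165.07854406] [314.63022942 161.20512821]
s [(0.93, [348.5, 178.5, 22.1, 37.0])]
IoU 0.5316742081447964 cent [359.65778689 198.18647541] [354.31524249 191.4295612 ]
```

```bash
cat >> h.py <<'E'
def bx(m): 
    a=np.argwhere(m>.5); return [int(a[:,1].min()),int(a[:,0].min()),int(a[:,1].max())+1,int(a[:,0].max())+1]
E
python3 - <<'E'
from h import *
o=ctrl.get_obs(); t=o['tcp_pos']; print(t,o['eef_rot'])
for n in ('wrist','side','scene'):
    p=shot(n); a=best('valve_body',p); np.save('m_'+n,a)
    print(n,'mask',bx(a),[ (tl,bx(sil(p,VALVE,*T(t[0],t[1],t[2]+.0107,6.8,tl)))) for tl in (-20,0,10,20,30)])
E
```

```text
[0.55802097 0.06207511 0.11534418] [-1.79993525e+02 -2.88047801e-02  6.80104990e+00]
wrist mask [276, 153, 358, 316] [(-20, [273, 163, 363, 344]), (0, [276, 154, 359, 338]), (10, [278, 151, 358, 328]), (20, [278, 147, 358, 324]), (30, [276, 145, 359, 320])]
side mask [298, 149, 333, 179] [(-20, [297, 145, 332, 183]), (0, [298, 145, 333, 179]), (10, [298, 145, 333, 176]), (20, [299, 147, 333, 173]), (30, [300, 147, 333, 171])]
scene mask [347, 178, 372, 214] [(-20, [336, 169, 372, 209]), (0, [337, 170, 372, 214]), (10, [337, 172, 372, 215]), (20, [338, 173, 372, 216]), (30, [339, 173, 372, 217])]
```

Call:
servo_tool(
  deltas=[
    {"claw": 1, "tx": 0, "ty": 0, "tz": 0.0085, "spin": 0},
    {"claw": 1, "tx": 0.0055, "ty": 0, "tz": 0.016, "spin": 0},
    {"claw": 1, "tx": 0.0103, "ty": 0, "tz": 0.024, "spin": 0},
    {"claw": 1, "tx": 0.0144, "ty": 0, "tz": 0.0323, "spin": 0},
  ],
)

```text
time: 13.02
tcp_pos: [0.5678, 0.0628, 0.0965]
eef_rot: [180.0, -0.1, 6.8]
wrist_force: [0.8, 0.2, 5.7]
grip_width: 0.0357
grip_force: 30.0
```

Run:
```python
from h import *
o=ctrl.get_obs(); t=o['tcp_pos']; print(t,o['eef_rot'],o['wrist_force'],o['torque'],o['grip_width'])
for n in ('wrist','side'):
    p=shot(n); a=best('valve_body',p)
    print(n,'mask',bx(a))
    for tl in (0,10,15,20,30):
        R=T(0,0,0,6.8,tl)[0]; piv=np.array([t[0],t[1],t[2]+.0107+.04]); print(tl,bx(sil(p,VALVE,R,piv-R@[0,0,.04])))
```

```text
[0.56779023 0.06275004 0.09651723] [ 1.79986069e+02 -1.32454060e-01  6.80085292e+00] [0.80001628 0.23293431 5.71526703] [-0.26332784  0.11183381  0.03452803] 0.03572641122166523
wrist mask [280, 167, 357, 316]
0 [276, 153, 360, 338]
10 [278, 163, 357, 341]
15 [279, 167, 357, 342]
20 [278, 171, 357, 348]
30 [276, 180, 359, 359]
side mask [299, 155, 332, 180]
0 [300, 149, 335, 182]
10 [299, 150, 334, 181]
15 [299, 151, 333, 180]
20 [298, 152, 333, 179]
30 [297, 153, 331, 177]
```

Call:
servo_tool(
  deltas=[
    {"claw": 1, "tx": 0.0034, "ty": 0, "tz": 0.0087, "spin": 0},
    {"claw": 1, "tx": 0.006, "ty": 0, "tz": 0.0177, "spin": 0},
    {"claw": 1, "tx": 0.0078, "ty": 0, "tz": 0.0268, "spin": 0},
    {"claw": 1, "tx": 0.0078, "ty": 0, "tz": 0.0268, "spin": 0},
  ],
)

```text
time: 13.72
tcp_pos: [0.5726, 0.0635, 0.08]
eef_rot: [-180.0, -0.2, 6.8]
wrist_force: [6.0, 0.5, 1.2]
grip_width: 0.036
grip_force: 30.0
```

```bash
cat >> h.py <<'E'
def tilts(thing,parts,yaw,tls,pz,zt):
    # pz: pivot height above underside at tilt 0; zt: underside minus tcp z at tilt 0
    o=ctrl.get_obs(); t=o['tcp_pos']; print(t,o['eef_rot'][2],o['wrist_force'],o['torque'],o['grip_width'],o['grip_force'],o['time'])
    for n in ('wrist','side'):
        p=shot(n); a=best(thing,p)
        print(n,'mask',bx(a) if a is not None else None)
        for tl in tls:
            R=T(0,0,0,yaw,tl)[0]; piv=np.array([t[0],t[1],t[2]+zt+pz]); print(tl,bx(sil(p,parts,R,piv-R@[0,0,pz])))
E
python3 - <<'E'
from h import *
tilts('valve_body',VALVE,6.8,(20,25,30,35),.04,.0107)
E
```

```text
[0.57255589 0.06353655 0.08004532] 6.7984639099879285 [6.01091379 0.45829367 1.20357056] [-0.3735706  -1.88130608  0.09492068] 0.03596038470891418 30.004372894763947 13.725
wrist mask [278, 181, 358, 316]
20 [278, 171, 357, 348]
25 [277, 175, 358, 354]
30 [276, 180, 359, 359]
35 [275, 185, 361, 365]
side mask [300, 158, 330, 181]
20 [299, 156, 333, 182]
25 [299, 157, 333, 181]
30 [299, 157, 332, 180]
35 [298, 156, 332, 182]
```

Call:
servo_tool(
  deltas=[
    {"claw": 1, "tx": -0.0015, "ty": 0, "tz": 0.003, "spin": 0},
    {"claw": 1, "tx": -0.0015, "ty": 0, "tz": 0.003, "spin": 0},
  ],
)

```text
time: 14.18
tcp_pos: [0.5727, 0.0637, 0.0792]
eef_rot: [-180.0, -0.3, 6.8]
wrist_force: [6.0, -0.9, 4.7]
grip_width: 0.0359
grip_force: 30.0
```

Call:
servo_tool(
  deltas=[
    {"claw": 1, "tx": 0.006, "ty": 0, "tz": -0.011, "spin": 0},
    {"claw": 1, "tx": 0.0061, "ty": 0.03, "tz": -0.0112, "spin": 0},
    {"claw": 1, "tx": 0.0061, "ty": 0.0751, "tz": -0.0112, "spin": 0},
    {"claw": 1, "tx": 0.0061, "ty": 0.0751, "tz": -0.0112, "spin": 0},
    {"claw": 1, "tx": 0.0061, "ty": 0.0751, "tz": -0.0112, "spin": 0},
  ],
)

```text
time: 14.8
tcp_pos: [0.5783, 0.0182, 0.0839]
eef_rot: [-180.0, 0.1, 6.7]
wrist_force: [-0.2, -1.2, -3.2]
grip_width: 0.0359
grip_force: 30.0
```

Run:
```python
from h import *
R,t=T(.5563,.016,.0956,6.77,30)
o=ctrl.get_obs(); tc=o['tcp_pos']; u=tc+[0,0,.0507]-.04*R[:,2]; print(tc,o['eef_rot'],o['wrist_force'],o['torque'],'local',R.T@(u-t))
tilts('valve_body',VALVE,6.8,(25,30,35),.04,.0107)
```

```text
[0.57830615 0.01815487 0.08393095] [-1.79997738e+02  8.68912553e-02  6.70183845e+00] [-0.18667008 -1.16566981 -3.17554966] [-0.11003468 -0.01600019  0.04654677] local [-0.00037049 -0.00045433  0.00485516]
[0.57830615 0.01815487 0.08393095] 6.701838448947029 [-0.18667008 -1.16566981 -3.17554966] [-0.11003468 -0.01600019  0.04654677] 0.03591454926037528 29.992035627365112 14.8
wrist mask [278, 181, 358, 317]
25 [277, 176, 358, 354]
30 [276, 180, 360, 359]
35 [275, 185, 361, 365]
side mask [312, 163, 342, 186]
25 [311, 161, 345, 187]
30 [311, 161, 344, 185]
35 [311, 161, 344, 186]
```

Call:
servo_tool(
  deltas=[
    {"claw": 1, "tx": -0.0035, "ty": -0.0007, "tz": 0.0072, "spin": 0},
    {"claw": 1, "tx": -0.0077, "ty": -0.0007, "tz": 0.0144, "spin": 0},
    {"claw": 1, "tx": -0.0119, "ty": -0.0007, "tz": 0.0217, "spin": 0},
  ],
)

```text
time: 15.38
tcp_pos: [0.5715, 0.0184, 0.0711]
eef_rot: [180.0, 0.0, 6.8]
wrist_force: [0.3, -0.5, -2.5]
grip_width: 0.0362
grip_force: 30.0
```

```bash
cat >> h.py <<'E'
NR,NT=T(.5563,.016,.0956,6.77,30)
def loc(pz=.0507,ph=.04):
    o=ctrl.get_obs(); tc=o['tcp_pos']; u=tc+[0,0,pz]-ph*NR[:,2]
    print('local mm',np.round(1e3*NR.T@(u-NT),2),'Floc',np.round(NR.T@o['wrist_force'],1),'M',np.round(o['torque'],2),'rot',np.round(o['eef_rot'],2),o['time'])
E
python3 -c "
from h import *
loc()"
```

```text
local mm [ 0.27  0.63 -9.64] Floc [ 1.4 -0.6 -2. ] M [-0.16  0.04 -0.04] rot [1.80e+02 2.00e-02 6.78e+00] 15.375
```

Call:
servo_tool(
  deltas=[
    {"claw": 1, "tx": -0.0035, "ty": 0, "tz": 0.006, "spin": 0},
    {"claw": 1, "tx": -0.007, "ty": 0, "tz": 0.0121, "spin": 0},
    {"claw": 1, "tx": -0.0083, "ty": 0, "tz": 0.0148, "spin": 0},
    {"claw": 1, "tx": -0.0083, "ty": 0, "tz": 0.0148, "spin": 0},
  ],
)

```text
time: 15.88
tcp_pos: [0.5687, 0.018, 0.0641]
eef_rot: [180.0, -0.2, 6.8]
wrist_force: [1.0, 0.6, 4.9]
grip_width: 0.0361
grip_force: 30.0
```

```bash
python3 -c "
from h import *
loc()"
```

```text
local mm [  1.3    0.57 -17.08] Floc [-1.5  0.5  4.8] M [-0.11 -0.07  0.02] rot [179.99  -0.2    6.83] 15.875
```

Call:
servo_tool(
  deltas=[
    {"claw": 1, "tx": -0.0018, "ty": 0, "tz": 0.003, "spin": 0},
    {"claw": 1, "tx": -0.0035, "ty": 0, "tz": 0.006, "spin": 0},
    {"claw": 1, "tx": -0.0035, "ty": 0, "tz": 0.006, "spin": 0},
  ],
)

```text
time: 16.25
tcp_pos: [0.5698, 0.0182, 0.0635]
eef_rot: [180.0, -0.6, 6.9]
wrist_force: [1.2, -0.1, 20.1]
grip_width: 0.0355
grip_force: 30.0
```

```bash
python3 -c "
from h import *
loc()"
```

```text
local mm [  2.52   0.56 -17.04] Floc [-9.  -0.2 18. ] M [-0.41  0.1   0.07] rot [179.97  -0.56   6.92] 16.25
```

Run:
```python
from h import *
import pickle
w=pickle.load(open('w1.pkl','rb')); s=pickle.load(open('s1.pkl','rb'))
n=NR[:,2]
# w1: collar disc centre (513,132), tip (538,115) ; scene: collar approx (290,207.5)
def f(v): return np.r_[(proj(w,[v])[0]-[512.5,132.5]),(proj(w,[v+.05*n])[0]-[538,114]),.5*(proj(s,[v])[0]-[290,207.5])]
r=least_squares(f,[.55,-.1,.09]); print('peg foot',r.x,np.round(r.fun,1),'local',NR.T@(r.x-NT),'tip',r.x+.05*n)
for nm,p in (('w',w),('s',s)):
    m=viewer.masks_of('peg',p) if 0 else None
```

```text
peg foot [ 0.52991771 -0.10354566  0.11877945] [ 0.   0.5 -0.1 -0.6 -0.5 -0.2] local [-4.64826336e-02 -1.15602061e-01 -7.14408461e-05] tip [ 0.55474339 -0.10059856  0.16208072]
```

Call:
servo_tool(
  deltas=[
    {"claw": 1, "tx": 0.003, "ty": 0, "tz": -0.006, "spin": 0},
    {"claw": -0.2, "tx": 0.003, "ty": 0, "tz": -0.006, "spin": 0},
    {"claw": -0.2, "tx": 0.003, "ty": 0, "tz": -0.006, "spin": 0},
    {"claw": -0.2, "tx": 0.003, "ty": 0, "tz": -0.006, "spin": 0},
    {"claw": -0.2, "tx": 0.003, "ty": 0, "tz": -0.04, "spin": 0},
    {"claw": -0.2, "tx": 0.003, "ty": 0, "tz": -0.13, "spin": 0},
    {"claw": -0.2, "tx": 0.003, "ty": 0, "tz": -0.13, "spin": 0},
  ],
)

```text
time: 17.12
tcp_pos: [0.5695, 0.0183, 0.1411]
eef_rot: [-180.0, -0.4, 6.8]
wrist_force: [0.5, -0.4, 0.1]
grip_width: 0.0527
grip_force: 0.0
```

Call:
servo_tool(
  deltas=[
    {"claw": -1, "tx": -0.1459, "ty": -0.523, "tz": 0, "spin": 0},
    {"claw": -1, "tx": -0.1459, "ty": -0.523, "tz": 0, "spin": 0},
    {"claw": -1, "tx": -0.1459, "ty": -0.523, "tz": 0, "spin": 0},
    {"claw": -1, "tx": -0.1459, "ty": -0.523, "tz": 0, "spin": 0},
    {"claw": -1, "tx": -0.1459, "ty": -0.523, "tz": 0.02, "spin": 0},
    {"claw": -1, "tx": -0.1459, "ty": -0.523, "tz": 0.02, "spin": 0},
    {"claw": -1, "tx": -0.1459, "ty": -0.523, "tz": 0.02, "spin": 0},
  ],
)

```text
time: 18.0
tcp_pos: [0.442, 0.3194, 0.1241]
eef_rot: [179.9, 0.1, 6.9]
wrist_force: [1.0, -0.6, 0.3]
grip_width: 0.0875
grip_force: 0.0
```

Run:
```python
from h import *
w=shot('wrist'); ms=viewer.masks_of('pump_body',w); print([(m['score'],m['box']) for m in ms]); c=proj(w,[.4455,.3195,.03])[0]; print(c)
for m in ms:
    b=m['box']
    if b[0]<c[0]<b[0]+b[2] and b[1]-10<c[1]<b[1]+b[3]+10:
        a=m['region'].astype(float); print('pump',fit([(w,a)],PUMP,[.4455,.3195,0],.0045,useyaw=False),bx(a),bx(sil(w,PUMP,*T(.4455,.3195,.0045,0)))); break
# verify valve in nest: side & scene
for n in ('side','scene'):
    p=shot(n); r=viewer.masks_of('valve_body',p)
    home=NR@[0,0,-.018]+NT
    for k in (0,5,15): print(n,'depth',18-k,bx(sil(p,VALVE,NR,home+NR[:,2]*k/1e3)))
    if r: print('mask',r[0]['score'],bx(r[0]['region']))
go((.4455,.3195,-.006),6.8)
```

```text
[(0.78, [264.4, 290.3, 54.3, 34.8]), (0.73, [288.6, 156.8, 60.8, 67.6]), (0.42, [443.1, 244.8, 21.9, 9.8])]
[317.9880158  189.47009244]
pump (array([ 0.44584472,  0.31966433, -0.56795397]), np.float64(0.046150835583734486)) [288, 156, 349, 222] [287, 155, 349, 222]
side depth 18 [308, 169, 342, 193]
side depth 13 [309, 167, 342, 191]
side depth 3 [310, 164, 343, 188]
mask 0.65 [313, 170, 340, 188]
scene depth 18 [320, 186, 352, 228]
scene depth 13 [321, 185, 353, 228]
scene depth 3 [321, 185, 354, 228]
mask 0.72 [322, 188, 352, 227]
go tx 0.0038 ty -0.0019 tz 0.2187 spin -0.0007 now [0.4433 0.3181 0.1252] [-1.7999e+02 -1.0000e-02  6.6800e+00] t 18.3 F [ 0.4 -0.2  1.3] w 0.0881
```

Call:
servo_tool(
  deltas=[
    {"claw": -1, "tx": 0.004, "ty": -0.002, "tz": 0.1, "spin": 0},
    {"claw": -1, "tx": 0.004, "ty": -0.002, "tz": 0.18, "spin": 0},
    {"claw": -1, "tx": 0.004, "ty": -0.002, "tz": 0.205, "spin": 0},
    {"claw": -1, "tx": 0.004, "ty": -0.002, "tz": 0.2187, "spin": 0},
    {"claw": -1, "tx": 0.004, "ty": -0.002, "tz": 0.2187, "spin": 0},
    {"claw": -1, "tx": 0.004, "ty": -0.002, "tz": 0.2187, "spin": 0},
  ],
)

```text
time: 19.05
tcp_pos: [0.4458, 0.3215, -0.0047]
eef_rot: [-179.9, -0.1, 6.8]
wrist_force: [-0.0, 0.6, 0.1]
grip_width: 0.088
grip_force: 0.0
```

Call:
servo_tool(
  deltas=[
    {"claw": 1, "tx": 0, "ty": 0, "tz": 0, "spin": 0},
    {"claw": 1, "tx": 0, "ty": 0, "tz": 0, "spin": 0},
    {"claw": 1, "tx": 0, "ty": 0, "tz": 0, "spin": 0},
    {"claw": 1, "tx": 0, "ty": 0, "tz": 0, "spin": 0},
    {"claw": 1, "tx": 0, "ty": 0, "tz": 0, "spin": 0},
    {"claw": 1, "tx": 0, "ty": 0, "tz": 0, "spin": 0},
  ],
)

```text
time: 19.8
tcp_pos: [0.445, 0.3204, -0.0062]
eef_rot: [180.0, 0.0, 6.8]
wrist_force: [0.3, -0.8, 1.5]
grip_width: 0.0435
grip_force: 30.0
```

Run:
```python
from h import *
go((.4457,.3196,.14),6.8)
# tilt place: on the gap? near edge contact at local x=-.03
for ly in (.045,.049):
    e=NR@[-.045,ly,0]+NT; u=e+.03*np.array([np.cos(np.radians(6.77)),np.sin(np.radians(6.77)),0]); print('edge',e,'underside',u)
    go((u[0],u[1],.14),6.77)
```

```text
go tx 0.0010 ty 0.0015 tz -0.2437 spin -0.0002 now [ 0.445   0.3204 -0.0062] [1.7998e+02 1.0000e-02 6.7700e+00] t 19.8 F [ 0.3 -0.8  1.5] w 0.0435
edge [0.51229581 0.05609216 0.1181    ] underside [0.54208663 0.05962868 0.1181    ]
go tx 0.1095 ty 0.4507 tz -0.2436 spin -0.0000 now [ 0.445   0.3204 -0.0062] [1.7998e+02 1.0000e-02 6.7700e+00] t 19.8 F [ 0.3 -0.8  1.5] w 0.0435
edge [0.51182427 0.06006427 0.1181    ] underside [0.54161509 0.06360079 0.1181    ]
go tx 0.1095 ty 0.4440 tz -0.2436 spin -0.0000 now [ 0.445   0.3204 -0.0062] [1.7998e+02 1.0000e-02 6.7700e+00] t 19.8 F [ 0.3 -0.8  1.5] w 0.0435
```

Run:
```python
from h import *
e=NR@[-.067,.098,0]+NT; u=e+.03*np.array([np.cos(np.radians(6.77)),np.sin(np.radians(6.77)),0])-[.0007,0,0]; print('edge',e,'underside',u,'tcp contact',u-[0,0,.0107])
go((u[0],u[1],u[2]-.0107+.005),6.77)
```

```text
edge [0.48712824 0.10647661 0.1291    ] underside [0.51621906 0.11001313 0.1291    ] tcp contact [0.51621906 0.11001313 0.1184    ]
go tx 0.0766 ty 0.3622 tz -0.2160 spin -0.0000 now [ 0.445   0.3204 -0.0062] [1.7998e+02 1.0000e-02 6.7700e+00] t 19.8 F [ 0.3 -0.8  1.5] w 0.0435
```

Call:
servo_tool(
  deltas=[
    {"claw": 1, "tx": 0, "ty": 0, "tz": -0.1, "spin": 0},
    {"claw": 1, "tx": 0, "ty": 0, "tz": -0.2, "spin": 0},
    {"claw": 1, "tx": 0, "ty": 0.02, "tz": -0.245, "spin": 0},
    {"claw": 1, "tx": 0.0766, "ty": 0.3622, "tz": -0.25, "spin": 0},
    {"claw": 1, "tx": 0.0766, "ty": 0.3622, "tz": -0.25, "spin": 0},
    {"claw": 1, "tx": 0.0766, "ty": 0.3622, "tz": -0.25, "spin": 0},
    {"claw": 1, "tx": 0.0766, "ty": 0.3622, "tz": -0.25, "spin": 0},
    {"claw": 1, "tx": 0.0766, "ty": 0.3622, "tz": -0.216, "spin": 0},
    {"claw": 1, "tx": 0.0766, "ty": 0.3622, "tz": -0.216, "spin": 0},
    {"claw": 1, "tx": 0.0766, "ty": 0.3622, "tz": -0.216, "spin": 0},
  ],
)

```text
time: 21.05
tcp_pos: [0.5162, 0.1103, 0.1237]
eef_rot: [180.0, 0.0, 6.8]
wrist_force: [0.1, 0.0, -2.9]
grip_width: 0.0436
grip_force: 30.0
```

Run:
```python
from h import *
tilts('pump_body',PUMP,6.8,(-15,0,15),.04,.0107)
go((.5162,.1100,.1184),6.77)
```

```text
[0.5162332  0.11033144 0.12365172] 6.794013611000139 [ 0.07370162  0.0461902  -2.88985871] [-0.1132733   0.02879006 -0.04444226] 0.04362053577498953 29.99953418970108 21.05
wrist mask [267, 187, 368, 313]
-15 [265, 174, 371, 313]
0 [265, 186, 370, 315]
15 [266, 202, 370, 314]
side mask [185, 179, 206, 203]
-15 [284, 143, 306, 170]
0 [282, 143, 304, 170]
15 [280, 144, 303, 170]
go tx -0.0005 ty 0.0010 tz 0.0092 spin 0.0002 now [0.5164 0.1106 0.1239] [-1.7998e+02 -4.0000e-02  6.8100e+00] t 21.25 F [ 0.3 -0.2 -1.8] w 0.0433
```

Tilt zero as expected; now the tilting arc against the face.

Call:
servo_tool(
  deltas=[
    {"claw": 1, "tx": 0, "ty": 0, "tz": 0.0088, "spin": 0},
    {"claw": 1, "tx": 0.0056, "ty": 0, "tz": 0.0134, "spin": 0},
    {"claw": 1, "tx": 0.0108, "ty": 0, "tz": 0.0185, "spin": 0},
    {"claw": 1, "tx": 0.0156, "ty": 0, "tz": 0.024, "spin": 0},
    {"claw": 1, "tx": 0.0198, "ty": 0, "tz": 0.03, "spin": 0},
  ],
)

```text
time: 21.88
tcp_pos: [0.5305, 0.1123, 0.1073]
eef_rot: [-180.0, -0.3, 6.8]
wrist_force: [2.0, 0.2, 7.6]
grip_width: 0.0436
grip_force: 30.0
```

Run:
```python
from h import *
tilts('pump_body',PUMP,6.8,(10,15,20,25),.04,.0107)
```

```text
[0.5304865  0.11226998 0.10727174] 6.841043445407088 [2.00851955 0.22888912 7.60143201] [-0.29958902 -0.37477366  0.0350795 ] 0.04361872652885049 30.00212162733078 21.875
wrist mask [273, 203, 363, 314]
10 [265, 196, 370, 315]
15 [265, 202, 370, 314]
20 [265, 205, 370, 312]
25 [265, 208, 370, 315]
side mask [284, 149, 304, 173]
10 [285, 147, 307, 172]
15 [284, 147, 306, 172]
20 [283, 147, 306, 172]
25 [283, 147, 305, 172]
```

Call:
servo_tool(
  deltas=[
    {"claw": 1, "tx": 0.0037, "ty": 0, "tz": 0.0063, "spin": 0},
    {"claw": 1, "tx": 0.0068, "ty": 0, "tz": 0.0128, "spin": 0},
    {"claw": 1, "tx": 0.0068, "ty": 0, "tz": 0.015, "spin": 0},
    {"claw": 1, "tx": 0.0055, "ty": 0, "tz": 0.0165, "spin": 0},
    {"claw": 1, "tx": 0.0055, "ty": 0, "tz": 0.0165, "spin": 0},
  ],
)

```text
time: 22.7
tcp_pos: [0.5357, 0.1131, 0.0984]
eef_rot: [-180.0, -0.5, 6.9]
wrist_force: [6.8, -0.7, 8.9]
grip_width: 0.0433
grip_force: 30.0
```

Run:
```python
from h import *
loc()
tilts('pump_body',PUMP,6.8,(20,25,30,35),.04,.0107)
```

```text
local mm [-34.51  98.85   1.85] Floc [ 1.3 -1.5 11.1] M [-0.83 -2.1   0.15] rot [-179.96   -0.48    6.89] 22.7
[0.53574969 0.11310837 0.09840251] 6.888039219232541 [ 6.80715225 -0.71407793  8.94238153] [-0.83007204 -2.10416845  0.14910276] 0.04329728362080284 30.007218718528748 22.7
wrist mask [273, 211, 363, 316]
20 [265, 205, 370, 312]
25 [265, 208, 370, 315]
30 [265, 212, 370, 319]
35 [265, 210, 371, 323]
side mask [185, 179, 206, 203]
20 [285, 149, 307, 174]
25 [284, 149, 307, 174]
30 [284, 149, 307, 174]
35 [283, 149, 307, 174]
```

Call:
servo_tool(
  deltas=[
    {"claw": 1, "tx": -0.0017, "ty": 0, "tz": 0.0029, "spin": 0},
    {"claw": 1, "tx": -0.0034, "ty": 0, "tz": 0.0058, "spin": 0},
    {"claw": 1, "tx": -0.0034, "ty": 0, "tz": 0.0058, "spin": 0},
  ],
)

```text
time: 23.28
tcp_pos: [0.5363, 0.1136, 0.0962]
eef_rot: [-179.9, -0.8, 6.9]
wrist_force: [13.0, -2.4, 11.2]
grip_width: 0.0435
grip_force: 30.0
```

Run:
```python
from h import *
loc()
p=shot('wrist'); a=best('pump_body',p); o=ctrl.get_obs(); t=o['tcp_pos']; print(bx(a),t,o['wrist_force'])
for tl in (22,25,28,30,32):
    R=T(0,0,0,6.8,tl)[0]; s=sil(p,PUMP,R,np.array([t[0]+.0007,t[1],t[2]+.0507])-R@[0,0,.04]); 
    e=lambda m:[int(np.argwhere(m[:,c]>.5).min()) for c in (280,295,310,325,340,355)]
    print(tl,e(s))
print('mask',e(a))
```

```text
local mm [-32.94  99.24   0.24] Floc [ 5.3 -4.  16. ] M [-1.12 -4.09  0.08] rot [-179.92   -0.76    6.94] 23.275
[271, 212, 364, 316] [0.53624849 0.11353403 0.09621607] [12.19965811 -2.05027224 10.62131373]
22 [221, 210, 205, 205, 210, 221]
25 [223, 212, 207, 208, 212, 223]
28 [225, 214, 210, 210, 214, 225]
30 [227, 216, 211, 211, 216, 227]
32 [228, 215, 210, 210, 215, 228]
mask [229, 218, 213, 213, 218, 228]
```

Call:
servo_tool(
  deltas=[
    {"claw": 1, "tx": 0.0083, "ty": 0, "tz": -0.0144, "spin": 0},
    {"claw": 1, "tx": 0.012, "ty": 0, "tz": -0.02, "spin": 0},
    {"claw": 1, "tx": 0.012, "ty": 0, "tz": -0.02, "spin": 0},
  ],
)

```text
time: 23.75
tcp_pos: [0.536, 0.1125, 0.1036]
eef_rot: [180.0, 0.1, 6.8]
wrist_force: [-0.2, 0.8, -2.1]
grip_width: 0.0437
grip_force: 30.0
```

```bash
cat >> h.py <<'E'
def want(lx,ly,lz,off=0.,pz=.0507,ph=.04):
    # tool deltas that bring the part's underside centre to nest-local (mm)
    o=ctrl.get_obs(); u=o['tcp_pos']+[0,0,pz]-ph*NR[:,2]+off*np.array([.993,.118,0])
    d=NR@(np.array([lx,ly,lz])/1e3)+NT-u; R=Ro.from_euler('xyz',o['eef_rot'],degrees=True).as_matrix()
    print('local',np.round(1e3*NR.T@(u-NT),2),'go',np.round(R.T@d/.6,4),'F',np.round(o['wrist_force'],1),'t',round(o['time'],2))
E
python3 - <<'E'
from h import *
p=shot('wrist'); a=best('pump_body',p); o=ctrl.get_obs(); t=o['tcp_pos']
e=lambda m:[int(np.argwhere(m[:,c]>.5).min()) for c in (280,295,310,325,340,355)]
for tl in (25,28,30,32,34):
    R=T(0,0,0,6.8,tl)[0]; s=sil(p,PUMP,R,np.array([t[0]+.0007,t[1],t[2]+.0507])-R@[0,0,.04]); print(tl,e(s))
print('mask',e(a))
want(0,98,6,.0007); want(0,98,-8,.0007); want(0,98,-19,.0007)
E
```

```text
25 [224, 213, 208, 208, 213, 224]
28 [227, 215, 211, 211, 215, 226]
30 [228, 217, 212, 212, 217, 228]
32 [230, 217, 212, 212, 217, 229]
34 [230, 217, 212, 212, 217, 230]
mask [228, 218, 212, 213, 217, 227]
local [-36.43  98.04   6.5 ] go [0.0522 0.0001 0.031 ] F [-0.5 -0.3 -2.1] t 23.85
local [-36.43  98.04   6.5 ] go [0.0406 0.     0.0512] F [-0.5 -0.3 -2.1] t 23.85
local [-36.43  98.04   6.5 ] go [0.0314 0.     0.0671] F [-0.5 -0.3 -2.1] t 23.85
```

Call:
servo_tool(
  deltas=[
    {"claw": 1, "tx": 0.03, "ty": 0, "tz": 0.015, "spin": 0},
    {"claw": 1, "tx": 0.0522, "ty": 0, "tz": 0.031, "spin": 0},
    {"claw": 1, "tx": 0.0522, "ty": 0, "tz": 0.031, "spin": 0},
    {"claw": 1, "tx": 0.0522, "ty": 0, "tz": 0.031, "spin": 0},
  ],
)

```text
time: 24.35
tcp_pos: [0.5673, 0.1159, 0.0847]
eef_rot: [180.0, 0.1, 6.7]
wrist_force: [0.2, -0.0, -2.4]
grip_width: 0.0436
grip_force: 30.0
```

Run:
```python
from h import *
want(0,98,-8,.0007)
p=shot('wrist','w10'); a=best('pump_body',p); o=ctrl.get_obs(); t=o['tcp_pos']
def prof(m): return [int(np.argwhere(m[:,c]>.5).min()) for c in (280,295,310,325,340,355)],[ (int(np.argwhere(m[r]>.5).min()),int(np.argwhere(m[r]>.5).max())) for r in (222,228,232)]
for dx in (-.001,.0007,.0025):
    s=sil(p,PUMP,NR,np.array([t[0]+dx,t[1],t[2]+.0507])-NR@[0,0,.04]); print(dx,prof(s))
print('mask',prof(a))
want(0,98,-8,.0007)
```

```text
local [ 0.38 97.92  6.22] go [-0.0124 -0.0001  0.0202] F [ 0.2 -0.  -2.4] t 24.35
-0.001 ([230, 219, 215, 215, 220, 231], [(289, 345), (282, 352), (278, 356)])
0.0007 ([227, 217, 212, 212, 217, 228], [(286, 348), (279, 355), (276, 359)])
0.0025 ([225, 214, 209, 209, 214, 224], [(282, 353), (277, 358), (274, 361)])
mask ([229, 217, 212, 213, 216, 228], [(287, 349), (281, 355), (278, 356)])
local [ 0.12 98.12  6.87] go [-0.0126  0.0002  0.0214] F [ 0.6  0.7 -2.1] t 24.45
```

Aligned within a few tenths of a millimetre. Inserting.

Call:
servo_tool(
  deltas=[
    {"claw": 1, "tx": -0.004, "ty": 0, "tz": 0.007, "spin": 0},
    {"claw": 1, "tx": -0.008, "ty": 0, "tz": 0.0138, "spin": 0},
    {"claw": 1, "tx": -0.0125, "ty": 0, "tz": 0.021, "spin": 0},
    {"claw": 1, "tx": -0.0125, "ty": 0, "tz": 0.021, "spin": 0},
  ],
)

```text
time: 24.95
tcp_pos: [0.5595, 0.1152, 0.0724]
eef_rot: [180.0, 0.0, 6.8]
wrist_force: [0.7, 0.4, -1.6]
grip_width: 0.0437
grip_force: 30.0
```

```bash
python3 -c "
from h import *
want(0,98,-19.5,.0007)"
```

```text
local [-0.26 98.1  -8.38] go [-0.0089  0.0002  0.0163] F [ 0.7  0.4 -1.6] t 24.95
```

Call:
servo_tool(
  deltas=[
    {"claw": 1, "tx": -0.004, "ty": 0, "tz": 0.007, "spin": 0},
    {"claw": 1, "tx": -0.0075, "ty": 0, "tz": 0.0135, "spin": 0},
    {"claw": 1, "tx": -0.0095, "ty": 0, "tz": 0.0175, "spin": 0},
    {"claw": 1, "tx": -0.0115, "ty": 0, "tz": 0.021, "spin": 0},
    {"claw": 1, "tx": -0.0115, "ty": 0, "tz": 0.021, "spin": 0},
  ],
)

```text
time: 25.58
tcp_pos: [0.5562, 0.115, 0.0629]
eef_rot: [180.0, -0.3, 6.9]
wrist_force: [2.5, -2.0, 12.3]
grip_width: 0.0432
grip_force: 30.0
```

```bash
python3 -c "
from h import *
want(0,98,-19.5,.0007);loc()"
```

```text
local [  1.63  98.3  -18.3 ] go [-0.0034  0.0005  0.0004] F [ 2.5 -2.  12.3] t 25.57
local mm [  1.02  98.3  -18.65] Floc [-4.2 -2.3 11.8] M [-1.18 -0.44  0.05] rot [180.    -0.32   6.87] 25.575
```

Call:
servo_tool(
  deltas=[
    {"claw": 1, "tx": 0.003, "ty": 0, "tz": -0.006, "spin": 0},
    {"claw": -0.4, "tx": 0.003, "ty": 0, "tz": -0.006, "spin": 0},
    {"claw": -0.4, "tx": 0.003, "ty": 0, "tz": -0.006, "spin": 0},
    {"claw": -0.4, "tx": 0.003, "ty": 0, "tz": -0.006, "spin": 0},
    {"claw": -0.4, "tx": 0.003, "ty": 0, "tz": -0.04, "spin": 0},
    {"claw": -0.4, "tx": 0.003, "ty": 0, "tz": -0.13, "spin": 0},
    {"claw": -0.4, "tx": 0.003, "ty": 0, "tz": -0.228, "spin": 0},
    {"claw": -0.4, "tx": -0.372, "ty": 0.7565, "tz": -0.228, "spin": 0.116},
    {"claw": -0.4, "tx": -0.372, "ty": 0.7565, "tz": -0.228, "spin": 0.116},
    {"claw": -0.4, "tx": -0.372, "ty": 0.7565, "tz": -0.228, "spin": 0.116},
    {"claw": -1, "tx": -0.372, "ty": 0.7565, "tz": -0.228, "spin": 0.116},
    {"claw": -1, "tx": -0.372, "ty": 0.7565, "tz": -0.228, "spin": 0.116},
    {"claw": -1, "tx": -0.372, "ty": 0.7565, "tz": -0.228, "spin": 0.116},
    {"claw": -1, "tx": -0.372, "ty": 0.7565, "tz": -0.228, "spin": 0.116},
    {"claw": -1, "tx": -0.372, "ty": 0.7565, "tz": -0.228, "spin": 0.116},
    {"claw": -1, "tx": -0.372, "ty": 0.7565, "tz": -0.228, "spin": 0.116},
    {"claw": -1, "tx": -0.372, "ty": 0.7565, "tz": -0.228, "spin": 0.116},
    {"claw": -1, "tx": -0.372, "ty": 0.7565, "tz": -0.228, "spin": 0.116},
  ],
)

```text
time: 27.82
tcp_pos: [0.3855, -0.3616, 0.197]
eef_rot: [-180.0, -0.0, -14.0]
wrist_force: [-0.2, 0.0, -1.0]
grip_width: 0.0876
grip_force: 0.0
```

Run:
```python
from h import *
o=ctrl.get_obs(); print(o['tcp_pos'],o['eef_rot'],o['time'])
w=shot('wrist','w11'); m=viewer.masks_of('tag',w); print([(k['score'],k['box']) for k in m])
a=m[0]['region'].astype(float)
for x0 in ([.466,-.381,166],[.466,-.381,180]): print('tag',fit([(w,a)],TAG,x0,.02,hole=True))
s=shot('scene','s11'); d=shot('side','d11')
for n,p in (('side',d),('scene',s)):
    for th,parts,ly in (('valve_body',VALVE,0),('pump_body',PUMP,.098)):
        r=viewer.masks_of(th,p); home=NR@[0,ly,-.018]+NT; c=proj(p,home+.03*NR[:,2])[0]
        for k in (0,6): print(n,th,'lift',k,bx(sil(p,parts,NR,home+NR[:,2]*k/1e3)))
        for q in r:
            b=q['box']
            if abs(b[0]+b[2]/2-c[0])<15 and abs(b[1]+b[3]/2-c[1])<15: print('   mask',q['score'],bx(q['region']))
```

```text
[ 0.38554262 -0.36155931  0.19699568] [-1.79988234e+02 -2.24719823e-04 -1.40445434e+01] 27.825
[(0.82, [292.5, 50.3, 46.2, 118.1])]
tag (array([  0.46748363,  -0.37864789, 167.7318741 ]), np.float64(0.04422576598476084))
tag (array([  0.46750428,  -0.37867655, 167.69794568]), np.float64(0.04405101846563868))
side valve_body lift 0 [308, 169, 342, 193]
side valve_body lift 6 [309, 167, 342, 191]
   mask 0.88 [312, 170, 340, 188]
side pump_body lift 0 [289, 156, 312, 180]
side pump_body lift 6 [290, 154, 312, 179]
   mask 0.65 [291, 158, 311, 176]
scene valve_body lift 0 [320, 186, 352, 228]
scene valve_body lift 6 [321, 186, 353, 228]
   mask 0.95 [322, 188, 352, 227]
scene pump_body lift 0 [356, 181, 382, 204]
scene pump_body lift 6 [357, 180, 383, 204]
   mask 0.82 [358, 182, 382, 205]
```

Run:
```python
from h import *
go((.4870,-.3830,.04),-12.3); go((.4870,-.3830,-.028),-12.3)
```

```text
go tx 0.1726 ty -0.0075 tz 0.2619 spin -0.0098 now [ 0.3854 -0.3622  0.1971] [ 1.800e+02 -1.000e-02 -1.407e+01] t 28.23 F [ 0.7  0.2 -0. ] w 0.0876
go tx 0.1726 ty -0.0075 tz 0.3752 spin -0.0098 now [ 0.3854 -0.3622  0.1971] [ 1.800e+02 -1.000e-02 -1.407e+01] t 28.23 F [ 0.7  0.2 -0. ] w 0.0876
```

Call:
servo_tool(
  deltas=[
    {"claw": -1, "tx": 0.09, "ty": -0.0075, "tz": 0.1, "spin": -0.0098},
    {"claw": -1, "tx": 0.1726, "ty": -0.0075, "tz": 0.16, "spin": -0.0098},
    {"claw": -1, "tx": 0.1726, "ty": -0.0075, "tz": 0.25, "spin": -0.0098},
    {"claw": -1, "tx": 0.1726, "ty": -0.0075, "tz": 0.27, "spin": -0.0098},
    {"claw": -1, "tx": 0.1726, "ty": -0.0075, "tz": 0.33, "spin": -0.0098},
    {"claw": -1, "tx": 0.1726, "ty": -0.0075, "tz": 0.36, "spin": -0.0098},
    {"claw": -1, "tx": 0.1726, "ty": -0.0075, "tz": 0.3752, "spin": -0.0098},
    {"claw": -1, "tx": 0.1726, "ty": -0.0075, "tz": 0.3752, "spin": -0.0098},
  ],
)

```text
time: 29.22
tcp_pos: [0.4869, -0.3836, -0.0274]
eef_rot: [180.0, -0.0, -12.3]
wrist_force: [0.0, -0.5, 0.8]
grip_width: 0.0878
grip_force: 0.0
```

Run:
```python
from h import *
go((.4870,-.3830,-.028),-12.3)
```

```text
go tx -0.0000 ty -0.0011 tz 0.0010 spin -0.0002 now [ 0.4869 -0.3836 -0.0274] [ 1.7998e+02 -4.0000e-02 -1.2340e+01] t 29.23 F [ 0.  -0.5  0.8] w 0.0878
```

Call:
servo_tool(
  deltas=[
    {"claw": 1, "tx": 0, "ty": 0, "tz": 0, "spin": 0},
    {"claw": 1, "tx": 0, "ty": 0, "tz": 0, "spin": 0},
    {"claw": 1, "tx": 0, "ty": 0, "tz": 0, "spin": 0},
    {"claw": 1, "tx": 0, "ty": 0, "tz": 0, "spin": 0},
    {"claw": 1, "tx": 0, "ty": 0, "tz": 0, "spin": 0},
    {"claw": 1, "tx": 0, "ty": 0, "tz": 0, "spin": 0},
    {"claw": 1, "tx": 0, "ty": 0, "tz": 0, "spin": 0},
  ],
)

```text
time: 30.1
tcp_pos: [0.4866, -0.3834, -0.0281]
eef_rot: [180.0, 0.0, -12.3]
wrist_force: [-1.2, -0.0, 0.3]
grip_width: 0.0397
grip_force: 30.0
```

Call:
servo_tool(
  deltas=[
    {"claw": 1, "tx": 0, "ty": 0, "tz": -0.06, "spin": 0},
    {"claw": 1, "tx": 0, "ty": 0, "tz": -0.15, "spin": 0},
    {"claw": 1, "tx": 0, "ty": 0, "tz": -0.25, "spin": 0},
    {"claw": 1, "tx": 0, "ty": 0, "tz": -0.33, "spin": 0},
    {"claw": 1, "tx": 0.0617, "ty": -0.388, "tz": -0.33, "spin": 0.394},
    {"claw": 1, "tx": 0.0617, "ty": -0.388, "tz": -0.33, "spin": 0.394},
    {"claw": 1, "tx": 0.0617, "ty": -0.388, "tz": -0.33, "spin": 0.394},
    {"claw": 1, "tx": 0.0617, "ty": -0.388, "tz": -0.33, "spin": 0.394},
    {"claw": 1, "tx": 0.0617, "ty": -0.388, "tz": -0.33, "spin": 0.394},
    {"claw": 1, "tx": 0.0617, "ty": -0.388, "tz": -0.33, "spin": 0.394},
    {"claw": 1, "tx": 0.0617, "ty": -0.388, "tz": -0.33, "spin": 0.394},
    {"claw": 1, "tx": 0.0617, "ty": -0.388, "tz": -0.33, "spin": 0.394},
    {"claw": 1, "tx": 0.0617, "ty": -0.388, "tz": -0.33, "spin": 0.394},
  ],
)

```text
time: 31.72
tcp_pos: [0.5725, -0.1639, 0.1698]
eef_rot: [180.0, 0.0, -83.1]
wrist_force: [-0.4, -1.0, 0.1]
grip_width: 0.0392
grip_force: 30.0
```

Run:
```python
from h import *
o=ctrl.get_obs(); t=o['tcp_pos']; yaw=o['eef_rot'][2]; print(t,o['eef_rot'],o['time'],o['grip_width'])
F=np.array([.5299,-.1035,.1188]); n=NR[:,2]
for nm in ('side','scene'):
    p=shot(nm,'p_'+nm); m=viewer.masks_of('tag',p)
    R,_=T(0,0,0,yaw+180); org=t+[0,0,.0481]-R@[-.0197,0,0]
    s=sil(p,TAG,R,org)*(1-sil(p,[cyl(.015,0,.006)+[.045,0,0]],R,org))
    print(nm,'model',bx(s),'masks',[(k['score'],bx(k['region']),np.round(np.argwhere(k['region']).mean(0)[::-1],1)) for k in m[:2]],np.argwhere(s>.5).mean(0)[::-1])
    q=viewer.masks_of('peg',p); print('peg model foot/tip',proj(p,[F,F+.05*n]).round(1).tolist(),[(k['score'],bx(k['region'])) for k in q[:2]])
eye=R@[.0647,0,0]+t+[0,0,.0511]; print('eye',eye,'over axis err', eye-(F+n*(eye[2]-F[2])/n[2]))
```

```text
[ 0.57246256 -0.16392895  0.16980635] [ 1.79990770e+02  5.57011008e-03 -8.30717275e+01] 31.725 0.03921203512687668
side model [346, 154, 398, 183] masks [(0.76, [380, 170, 396, 183], array([386.9, 175.7]))] [373.51407129 168.63789869]
peg model foot/tip [[349.8, 200.2], [356.3, 182.7]] [(0.47, [344, 188, 355, 207])]
scene model [250, 183, 308, 220] masks [(0.69, [252, 184, 308, 217], array([294.6, 194.7]))] [276.68171021 201.93705463]
peg model foot/tip [[288.9, 207.0], [292.4, 205.3]] []
eye [ 0.56465801 -0.09970139  0.22090635] over axis err [-0.02378207 -0.00315079  0.        ]
```

Run:
```python
from h import *
import pickle
w=pickle.load(open('w1.pkl','rb')); D=pickle.load(open('p0.pkl','rb')); n=NR[:,2]
obs=[(w,0,(512.5,132.5),1),(w,.048,(537.5,115),1),(D['s'],0,(290,207.5),1),(D['d'],0,(350,202),1),(D['d'],.048,(356.2,186),1),(D['w'],0,(502,72.5),1),(D['w'],.048,(500,70.5),.7)]
f=lambda v:np.concatenate([k*(proj(p,[v+h*n])[0]-np.array(q)) for p,h,q,k in obs])
r=least_squares(f,[.53,-.1035,.1188],loss='soft_l1'); print(r.x,np.round(f(r.x).reshape(-1,2),1).tolist(),'local',NR.T@(r.x-NT))
for h in (.07,.02): print(h,r.x+h*n)
F=r.x
yaw=-83.1; ex=np.array([np.cos(np.radians(yaw+180)),np.sin(np.radians(yaw+180)),0])
for h in (.07,.06,.04,.025,.018): print('h',h,end=' '); go(F+h*n-.0647*ex-[0,0,.0511],yaw)
```

```text
[ 0.5296361  -0.10381111  0.11783993] [[-0.3, 0.7], [-1.1, -0.4], [-1.2, -0.3], [-0.2, -1.4], [-0.1, -2.2], [-0.6, -0.1], [0.3, -1.3]] local [-0.04628216 -0.11583246 -0.00104056]
0.07 [ 0.56439205 -0.09968517  0.17846171]
0.02 [ 0.53956637 -0.10263227  0.13516044]
h 0.07 go tx -0.0002 ty 0.0007 tz 0.0709 spin -0.0007 now [ 0.5726 -0.164   0.1699] [-180.     -0.    -83.23] t 32.02 F [-0.9  0.6 -0.4] w 0.0395
h 0.06 go tx -0.0002 ty 0.0091 tz 0.0854 spin -0.0007 now [ 0.5726 -0.164   0.1699] [-180.     -0.    -83.23] t 32.02 F [-0.9  0.6 -0.4] w 0.0395
h 0.04 go tx -0.0002 ty 0.0257 tz 0.1142 spin -0.0007 now [ 0.5726 -0.164   0.1699] [-180.     -0.    -83.23] t 32.02 F [-0.9  0.6 -0.4] w 0.0395
h 0.025 go tx -0.0002 ty 0.0382 tz 0.1359 spin -0.0007 now [ 0.5726 -0.164   0.1699] [-180.     -0.    -83.23] t 32.02 F [-0.9  0.6 -0.4] w 0.0395
h 0.018 go tx -0.0002 ty 0.0441 tz 0.1460 spin -0.0007 now [ 0.5726 -0.164   0.1699] [-180.     -0.    -83.23] t 32.02 F [-0.9  0.6 -0.4] w 0.0395
```

Call:
servo_tool(
  deltas=[
    {"claw": 1, "tx": 0, "ty": 0.0007, "tz": 0.0709, "spin": 0},
    {"claw": 1, "tx": 0, "ty": 0.0091, "tz": 0.0854, "spin": 0},
    {"claw": 1, "tx": 0, "ty": 0.0174, "tz": 0.1, "spin": 0},
    {"claw": 1, "tx": 0, "ty": 0.0257, "tz": 0.1142, "spin": 0},
    {"claw": 1, "tx": 0, "ty": 0.0257, "tz": 0.1142, "spin": 0},
  ],
)

```text
time: 32.65
tcp_pos: [0.5568, -0.1658, 0.1015]
eef_rot: [180.0, 0.0, -83.3]
wrist_force: [0.0, 0.1, 0.2]
grip_width: 0.0395
grip_force: 30.0
```

Run:
```python
from h import *
o=ctrl.get_obs(); print(o['tcp_pos'],o['wrist_force'],o['torque'])
s=shot('scene'); d=shot('side'); out=[]
for p,(x,y) in ((s,(290,200)),(d,(356,190))):
    out.append(cv2.resize(p['color'][y-33:y+34,x-44:x+45,::-1],(400,300),interpolation=cv2.INTER_CUBIC))
cv2.imwrite('pics/v10.png',np.hstack(out))
```

```text
[ 0.55683383 -0.16576819  0.10150125] [0.01473115 0.14809435 0.22817233] [-0.04626236  0.05995652  0.04173228]
```

View pics/v10.png

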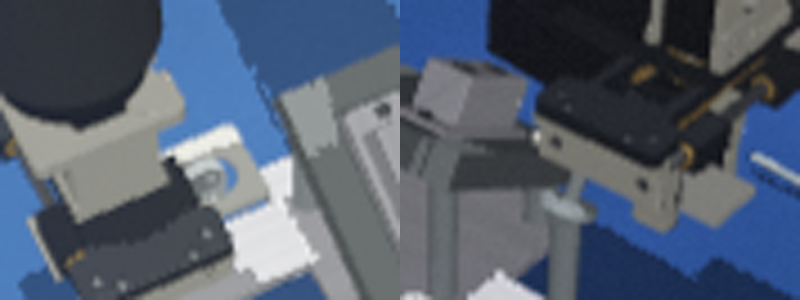

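Call:
servo_tool(
  deltas=[
    {"claw": 1, "tx": 0, "ty": 0.006, "tz": 0.0105, "spin": 0},
    {"claw": 1, "tx": 0, "ty": 0.0125, "tz": 0.0217, "spin": 0},
    {"claw": 1, "tx": 0, "ty": 0.0175, "tz": 0.0305, "spin": 0},
    {"claw": 1, "tx": 0, "ty": 0.0175, "tz": 0.0305, "spin": 0},
  ],
)

```text
time: 33.25
tcp_pos: [0.5462, -0.167, 0.0824]
eef_rot: [179.9, 0.0, -83.3]
wrist_force: [0.6, -0.4, -0.7]
grip_width: 0.0396
grip_force: 30.0
```

Call:
servo_tool(
  deltas=[
    {"claw": 1, "tx": 0, "ty": 0, "tz": 0.004, "spin": 0},
    {"claw": 1, "tx": 0, "ty": 0, "tz": 0.008, "spin": 0},
    {"claw": 1, "tx": 0, "ty": 0, "tz": 0.0105, "spin": 0},
    {"claw": 1, "tx": 0, "ty": 0, "tz": 0.0105, "spin": 0},
  ],
)

```text
time: 33.75
tcp_pos: [0.5471, -0.167, 0.077]
eef_rot: [-180.0, -0.0, -83.3]
wrist_force: [0.2, -0.1, 2.3]
grip_width: 0.0392
grip_force: 30.0
```

Call:
servo_tool(
  deltas=[
    {"claw": -0.3, "tx": 0, "ty": 0, "tz": 0, "spin": 0},
    {"claw": -0.6, "tx": 0, "ty": 0, "tz": 0, "spin": 0},
    {"claw": -1, "tx": 0, "ty": 0, "tz": 0, "spin": 0},
    {"claw": -1, "tx": 0, "ty": 0, "tz": 0, "spin": 0},
    {"claw": -1, "tx": 0, "ty": 0, "tz": 0, "spin": 0},
    {"claw": -1, "tx": 0, "ty": 0, "tz": 0, "spin": 0},
    {"claw": -1, "tx": 0.01, "ty": 0, "tz": -0.05, "spin": 0},
    {"claw": -1, "tx": 0.01, "ty": 0, "tz": -0.15, "spin": 0},
    {"claw": -1, "tx": 0.01, "ty": 0, "tz": -0.25, "spin": 0},
    {"claw": -1, "tx": 0.15, "ty": 0, "tz": -0.28, "spin": 0},
    {"claw": -1, "tx": 0.3, "ty": 0.1, "tz": -0.28, "spin": 0},
    {"claw": -1, "tx": 0.3, "ty": 0.1, "tz": -0.28, "spin": 0},
    {"claw": -1, "tx": 0.3, "ty": 0.1, "tz": -0.28, "spin": 0},
  ],
)

```text
time: 35.38
tcp_pos: [0.5065, -0.3561, 0.2446]
eef_rot: [180.0, -0.0, -83.5]
wrist_force: [0.2, 0.9, -0.7]
grip_width: 0.0877
grip_force: 0.0
```

Run:
```python
from h import *
o=ctrl.get_obs(); print(o['tcp_pos'],o['grip_width'],o['time'])
F=np.array([.5296,-.1038,.1178]); n=NR[:,2]
for nm in ('side','scene','wrist'):
    p=shot(nm,'f_'+nm)
    for th in ('tag','valve_body','pump_body','cup','bin','driver','peg'):
        print(nm,th,[(round(k['score'],2),bx(k['region'])) for k in viewer.masks_of(th,p)[:3]])
    print('peg foot/tip',proj(p,[F,F+.05*n]).round(1).tolist())
```

```text
[ 0.50650656 -0.35605111  0.24459637] 0.08771838421501774 35.375
side tag [(0.76, [341, 194, 366, 217])]
side valve_body [(0.79, [312, 169, 340, 188]), (0.74, [269, 165, 351, 200])]
side pump_body [(0.97, [185, 179, 207, 203]), (0.63, [232, 195, 251, 219]), (0.59, [293, 159, 311, 176])]
side cup [(0.87, [440, 243, 466, 272])]
side bin [(0.62, [331, 145, 383, 187]), (0.28, [269, 165, 351, 200])]
side driver [(0.52, [407, 201, 447, 226])]
side peg [(0.52, [344, 187, 356, 207])]
peg foot/tip [[349.7, 200.6], [356.3, 183.1]]
scene tag [(0.68, [280, 198, 310, 246])]
scene valve_body [(0.57, [322, 186, 352, 227]), (0.41, [358, 182, 382, 205])]
scene pump_body [(0.93, [391, 115, 410, 139]), (0.77, [358, 182, 382, 205]), (0.7, [351, 142, 370, 166])]
scene cup [(0.86, [191, 283, 218, 311]), (0.57, [307, 160, 396, 242])]
scene bin [(0.85, [358, 250, 429, 309])]
scene driver []
scene peg [(0.5, [287, 205, 297, 216]), (0.24, [281, 198, 310, 246])]
peg foot/tip [[288.8, 207.2], [292.2, 205.5]]
wrist tag []
wrist valve_body []
wrist pump_body []
wrist cup [(0.67, [187, 124, 240, 176])]
wrist bin []
wrist driver [(0.59, [128, 206, 148, 226])]
wrist peg []
peg foot/tip [[279.3, 373.5], [252.7, 404.0]]
```

Run:
```python
from h import *
for nm in ('side','scene'):
    p=shot(nm); m=viewer.masks_of('tag',p); q=viewer.masks_of('peg',p); a=m[0]['region']; b=q[0]['region'] if q else a*0; x0,y0,x1,y1=bx(a); print(nm,bx(a))
    for y in range(min(y0,183 if nm=='side' else 195),y1+1): print(''.join('#' if a[y,x] and not b[y,x] else ('B' if a[y,x] else ('p' if b[y,x] else '.')) for x in range(x0-2,x1+2)),' '.join('%3d'%v for v in p['color'][y,x0-2:x1+2:2].mean(1)))
```

```text
side [344, 196, 365, 216]
......................... 101 104 104 102 104 105 106  59  27  26  26  25  25
......................... 102 102 103 102 102 103 106 102  45  25  27  26  28
......................... 103 103 101 102 102 102 107 125  84  40  25  27  26
p........................ 104 105 100  99 101 102 116 125 101  77  33  27  62
ppp...................... 107 103 102 103 102  98 122 115 102 103  75  45  99
ppppp.................... 104 102 100 103 101  90 130 107 101 105 104  81 102
pppppp................... 103 102 101 103 103  96 130  99 100 103 103 101 103
pppppppp.................  94  94  90  91  92 106 130  94 100 103 103 103 102
ppppppppp................  74  75  69  69  67 112 126 100 101  99 102 103 101
ppppppppp................ 144  66  64  64  63 120 120 100 100 102 101 101 100
.pppppppp................ 220 119  76  65  67 127 107  98  99 101 104 101 101
....pppp................. 210 156 122  96  79 128  95 100 102 102 100  99 102
......................... 127 139 151 138 116 132  95  99 101 100 102 102 101
..###.................... 105 111 135 147 146 143 119 100 10
[... 6260 characters left out ...]
##########....  86  88  89  87  87  89  88  89 107 165 167 167 167 166 158 135 133
.................############.....  87  88  89  88  89  88  88  89  89 164 166 167 166 159 123 120 134
.................##########.......  87  88  87  88  89  88  88  88  89 159 166 167 159 126  91  91 133
.................########.........  86  86  87  88  88  89  89  88  88 146 167 167 126  90  90  90 132
..................######..........  87  87  87  88  89  87  88  88  89 130 166 152  95  90  91  91 120
..................####............  87  87  87  88  87  88  88  88  89 107 150  93  89  90  91  91 108
..................................  87  87  86  88  87  87  88  88  88  88  91  89  90  89  89 106 133
```

```bash
python3 -c "
from h import *
print(ctrl.get_obs()['wrist_force'], ctrl.close_job())"
```

```text
the job is handed in; nothing more can be done
[ 0.45219775 -0.56168757  0.22816955] None
```

The job is handed in at about 36 s: the valve body and pump body were each pressed onto their pocket floors, and the tag was then hung by its eye on the peg and let go. The final images show all three in place, and I never moved the cup, bin or screwdriver.

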